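# Clear the bolts and hitch the fixture sled

## Task

Get the fixture sled ready to be drawn into the machine. First put every loose clamp bolt lying on the tray into the open kit drawer and push the drawer fully home until it clicks past its detent; then hitch the two yellow hooks, one on each of the sled's two headed pins: push the hook's mouth onto the pin from the side, under the head, until the red latch snaps shut behind the pin, and leave the hook lying flat on the sled's plate. Leave the other things on the tray alone.

Things in the scene. Friction and masses are not known exactly. Their poses are not given: they have to be found in the camera images.
- bolt_1: hex clamp bolt with a brass nut on it, lying down, 80 mm long, 0.11 kg: dark shank 12 mm thick; head and nut 20 mm across flats. Origin: on its axis at mid length, 10 mm above what it lies on; x along the bolt towards the nut; head at x = -40 to -30 mm, nut at x = 22 to 32 mm, bare shank between. May be absent
- bolt_2: hex clamp bolt with a brass nut on it, lying down, 80 mm long, 0.11 kg: dark shank 12 mm thick; head and nut 20 mm across flats. Origin: on its axis at mid length, 10 mm above what it lies on; x along the bolt towards the nut; head at x = -40 to -30 mm, nut at x = 22 to 32 mm, bare shank between. May be absent
- bolt_3: hex clamp bolt with a brass nut on it, lying down, 80 mm long, 0.11 kg: dark shank 12 mm thick; head and nut 20 mm across flats. Origin: on its axis at mid length, 10 mm above what it lies on; x along the bolt towards the nut; head at x = -40 to -30 mm, nut at x = 22 to 32 mm, bare shank between. May be absent
- bolt_4: hex clamp bolt with a brass nut on it, lying down, 80 mm long, 0.11 kg: dark shank 12 mm thick; head and nut 20 mm across flats. Origin: on its axis at mid length, 10 mm above what it lies on; x along the bolt towards the nut; head at x = -40 to -30 mm, nut at x = 22 to 32 mm, bare shank between. May be absent
- bolt_5: hex clamp bolt with a brass nut on it, lying down, 80 mm long, 0.11 kg: dark shank 12 mm thick; head and nut 20 mm across flats. Origin: on its axis at mid length, 10 mm above what it lies on; x along the bolt towards the nut; head at x = -40 to -30 mm, nut at x = 22 to 32 mm, bare shank between. May be absent
- hook_a: yellow flat safety hook, 156 mm long (eye end x = -100, jaw tips x = 56 mm), 58 mm wide, 16 mm thick, 0.4 kg, lying flat. Origin: on the underside, where the pin's axis lies when the pin is fully home; x points out of the mouth, z up. Throat: 27 mm slot, y -12 to +15 mm, from its bottom at x = -8 mm; the mouth between the rounded jaw tips is free over y -9 to +15 mm
- hook_b: yellow flat safety hook, 156 mm long (eye end x = -100, jaw tips x = 56 mm), 58 mm wide, 16 mm thick, 0.4 kg, lying flat. Origin: on the underside, where the pin's axis lies when the pin is fully home; x points out of the mouth, z up. Throat: 27 mm slot, y -12 to +15 mm, from its bottom at x = -8 mm; the mouth between the rounded jaw tips is free over y -9 to +15 mm
- hook_a_grip (a point): the point on hook_a's black grip block where to take it, at (-55, 0, 48) mm in the hook's frame. The upright block is 24 mm (x) by 20 mm (y) and stands on the shank from z = 16 to 66 mm; grasp it across y, fingers pointing down
- hook_b_grip (a point): the point on hook_b's black grip block where to take it, at (-55, 0, 48) mm in the hook's frame. The upright block is 24 mm (x) by 20 mm (y) and stands on the shank from z = 16 to 66 mm; grasp it across y, fingers pointing down
- hook_a_latch (a joint): angle of hook_a's red latch: 0 shut across the mouth, up to 1.45 rad when swung inward. It crosses the mouth at x = 42 mm, pivots at y = 20 mm and opens only inward, pushed by the pin with 2 to 6 N; it springs shut by itself once the pin is within about 6 mm of fully home, and then holds the pin in
- hook_b_latch (a joint): angle of hook_b's red latch: 0 shut across the mouth, up to 1.45 rad when swung inward. It crosses the mouth at x = 42 mm, pivots at y = 20 mm and opens only inward, pushed by the pin with 2 to 6 N; it springs shut by itself once the pin is within about 6 mm of fully home, and then holds the pin in
- pin_left (a point): axis of the left headed pin (seen from the robot), at the top face of the sled's plate. Steel pin 16 mm thick, standing 28 mm clear above the plate, under a dark round head 32 mm across and 8 mm high. Its x axis points from the sled's front edge back to its uprights: push a hook on along +x. The pins stand 140 mm apart along y
- pin_right (a point): axis of the right headed pin (seen from the robot), at the top face of the sled's plate. Steel pin 16 mm thick, standing 28 mm clear above the plate, under a dark round head 32 mm across and 8 mm high. Its x axis points from the sled's front edge back to its uprights: push a hook on along +x. The pins stand 140 mm apart along y
- sled: fixture sled, fixed to the tray; origin at tray level 25 mm in front of the line of the pins, x away from its front edge. Aluminium plate 12 mm thick: front edge 100 mm in front of the pins, side edges 70 mm outside them; two black uprights tied by rods, 145 mm high, start 80 mm behind the pins
- kit_drawer (a joint): how far the kit drawer stands open, m: 0 fully home, at most 0.16. It slides with about 1 N; a sprung detent resists from about 13 mm to 6 mm before home (up to about 8 N) and then draws it in
- drawer_front (a point): middle of the grey drawer's front face, where to push it, 39.5 mm above the tray; x points into the blue drawer unit, the way the drawer closes. The front is 214 mm wide, 60 mm high (top 68 mm above the tray), with a thin black lip 54 to 64 mm up that stands out 6 mm
- drawer_floor (a point): middle of the front edge of the drawer's inside floor, 15 mm above the tray; x points into the unit, y across. Inside, the drawer reaches x 0 to 210 mm and y -80 to +80 mm; side walls 40 mm above the floor, the front 54 mm. Open to above: from x = 0 to x = the drawer's joint value less 5 mm; the unit's roof is 80 mm above the tray
- spray_can: bystander: aluminium spray can, 52 mm across, 160 mm tall, standing; leave it alone
- oil_jar: bystander: white jar with a black lid, 60 mm across, 75 mm tall; leave it alone
- scraper: bystander: screwdriver-like scraper lying at the right; leave it alone
- bearing_ring: bystander: steel ring 70 mm across, 20 mm high, lying in front of the robot; leave it alone
- vee_block: bystander: dark steel vee block, 50 by 50 by 42 mm; leave it alone

How it is judged (in metres and radians):
On the way, in this order (a step that is already met when the one before it is completed fails the run):
1. every clamp bolt present lies in the kit drawer (x of bolt_1 in the frame of drawer_floor between 0 and 0.21 m and y of bolt_1 in the frame of drawer_floor between -0.08 and 0.08 m and z of bolt_1 in the frame of drawer_floor between 0 and 0.045 m and x of bolt_2 in the frame of drawer_floor between 0 and 0.21 m and y of bolt_2 in the frame of drawer_floor between -0.08 and 0.08 m and z of bolt_2 in the frame of drawer_floor between 0 and 0.045 m and x of bolt_3 in the frame of drawer_floor between 0 and 0.21 m and y of bolt_3 in the frame of drawer_floor between -0.08 and 0.08 m and z of bolt_3 in the frame of drawer_floor between 0 and 0.045 m and x of bolt_4 in the frame of drawer_floor between 0 and 0.21 m and y of bolt_4 in the frame of drawer_floor between -0.08 and 0.08 m and z of bolt_4 in the frame of drawer_floor between 0 and 0.045 m and x of bolt_5 in the frame of drawer_floor between 0 and 0.21 m and y of bolt_5 in the frame of drawer_floor between -0.08 and 0.08 m and z of bolt_5 in the frame of drawer_floor between 0 and 0.045 m), for 0.2 s.
2. the kit drawer is pushed home past its detent with the bolts in it (all of step 1 and value of joint kit_drawer below 0.005 m), for 0.3 s.
3. both hooks are on the pins, one on each, latches shut behind the pins ((((x of pin_left in the frame of hook_a between -0.008 and 0.036 m and y of pin_left in the frame of hook_a between -0.015 and 0.018 m and z of pin_left in the frame of hook_a between -0.015 and 0.012 m and value of joint hook_a_latch below 0.15 rad and angle between hook_a's own z axis and vertical below 0.15 rad and linear speed of hook_a below 0.03 m/s) and (x of pin_right in the frame of hook_b between -0.008 and 0.036 m and y of pin_right in the frame of hook_b between -0.015 and 0.018 m and z of pin_right in the frame of hook_b between -0.015 and 0.012 m and value of joint hook_b_latch below 0.15 rad and angle between hook_b's own z axis and vertical below 0.15 rad and linear speed of hook_b below 0.03 m/s)) or ((x of pin_left in the frame of hook_b between -0.008 and 0.036 m and y of pin_left in the frame of hook_b between -0.015 and 0.018 m and z of pin_left in the frame of hook_b between -0.015 and 0.012 m and value of joint hook_b_latch below 0.15 rad and angle between hook_b's own z axis and vertical below 0.15 rad and linear speed of hook_b below 0.03 m/s) and (x of pin_right in the frame of hook_a between -0.008 and 0.036 m and y of pin_right in the frame of hook_a between -0.015 and 0.018 m and z of pin_right in the frame of hook_a between -0.015 and 0.012 m and value of joint hook_a_latch below 0.15 rad and angle between hook_a's own z axis and vertical below 0.15 rad and linear speed of hook_a below 0.03 m/s)))), for 0.3 s.
At the end, for the whole second after the job is handed in: Every bolt present lies in the drawer at rest, the drawer is within 5 mm of fully home, and on each headed pin there is one hook lying flat (within 0.15 rad) at rest with the pin in its throat behind the latch and the latch shut (under 0.15 rad) (all of step 2 and linear speed of each of bolt_1, bolt_2, bolt_3, bolt_4, bolt_5 below 0.05 m/s and (((x of pin_left in the frame of hook_a between -0.008 and 0.036 m and y of pin_left in the frame of hook_a between -0.015 and 0.018 m and z of pin_left in the frame of hook_a between -0.015 and 0.012 m and value of joint hook_a_latch below 0.15 rad and angle between hook_a's own z axis and vertical below 0.15 rad and linear speed of hook_a below 0.03 m/s) and (x of pin_right in the frame of hook_b between -0.008 and 0.036 m and y of pin_right in the frame of hook_b between -0.015 and 0.018 m and z of pin_right in the frame of hook_b between -0.015 and 0.012 m and value of joint hook_b_latch below 0.15 rad and angle between hook_b's own z axis and vertical below 0.15 rad and linear speed of hook_b below 0.03 m/s)) or ((x of pin_left in the frame of hook_b between -0.008 and 0.036 m and y of pin_left in the frame of hook_b between -0.015 and 0.018 m and z of pin_left in the frame of hook_b between -0.015 and 0.012 m and value of joint hook_b_latch below 0.15 rad and angle between hook_b's own z axis and vertical below 0.15 rad and linear speed of hook_b below 0.03 m/s) and (x of pin_right in the frame of hook_a between -0.008 and 0.036 m and y of pin_right in the frame of hook_a between -0.015 and 0.018 m and z of pin_right in the frame of hook_a between -0.015 and 0.012 m and value of joint hook_a_latch below 0.15 rad and angle between hook_a's own z axis and vertical below 0.15 rad and linear speed of hook_a below 0.03 m/s)))); the robot touches nothing.
It fails at once if a bystander (spray can, jar, scraper, ring or vee block) is moved more than 3 cm (distance of any of spray_can, oil_jar, scraper, bearing_ring, vee_block from where it was at the start of the episode above 0.03 m).
Of bolt_1, bolt_2, bolt_3, bolt_4, bolt_5 only 3 to 5 are there at a start; the rules pass over those that are not, and their reading is None.
At some moment in a run one of bolt_1, bolt_2, bolt_3, bolt_4, bolt_5, hook_a, hook_b may be knocked a few centimetres aside while the robot is not near it.
It also fails if it takes over 210 s, if anything falls off the work surface, if the arm or the gripper's body presses on something with over 40 N, if the wrist force passes 120 N, or if a joint passes its speed limit or range.

## Robot

A 6-joint arm with a two-finger parallel gripper is mounted at the origin on the work surface. World frame = base frame: x ahead of the robot, y to its left, z up, the work surface at z = 0. Lengths are in mm, angles in rad, forces in N, time in s.
With the tool pointing down it reaches from about 275 to 850 mm from the base axis. Payload 5.2 kg.
Tool frame: the origin (TCP) lies midway between the tips of the shut fingers; the grasp point (between the pads) lies 19 mm behind it; z points along the fingers, y is the line along which they close (so a half turn about z gives the same grasp; the last joint's range is limited). The gripper opens to 85 mm and grips with 20 to 120 N. Pads are 22 mm wide; open, the fingers measure 114 mm over their backs; the gripper's body (76 mm by 85 mm) begins 54 mm behind the grasp point. The pads swing forward as they close: fully open they stand 13 mm farther back than shut.
Start: joints at [1.036, 0.259, 1.535, -0, 1.348, -0.203], TCP at [179.138, 520.014, 231.31] pointing down, gripper open.
Joint ranges: [-3.14, 3.14], [-0.91, 2.08], [0.19, 2.58], [-1.22, 4.36], [0.22, 2.71], [-3.12, 3.12]. Speed limits (rad/s): [2.57, 2.57, 3.14, 3.14, 3.14, 3.14].

## Interface

Orientations are given as a unit quaternion [x, y, z, w].
In Python, from cell import observe, optics, ticket gives the robot as it stands.
- The arm moves only by the tool arm_command, never from a script. Its argument "steps" is a list of rows, each a list of 7 numbers: the turn, a rotation vector about the tool's x, y, z in rad, then the shift along the tool's x, y, z in cm, then the gripper command: -1 is shut, 1 is fully open, values between are in proportion. A call has 1 to 10 rows; each row shifts and turns the commanded pose from where the row before left it, along the tool's axes as they then stand; what a row does not reach is not made up. A row lasts 1/8 s, in which the tool goes at most 62.5 mm and 10.7 degrees, less where a joint would pass 70% of its speed; a pose out of reach is approached as far as the arm can. A call is refused whole if a number of a shift passes 6.25 or a number of a turn 0.188, either way. A call with a gripper value outside its range is refused whole. The fingers move at their own pace and stop on an object; the grip force is fixed at half the most. Time passes only in rows, so rows that do not move let the fingers close. It gives the time, the measured TCP pose, the force, the opening and the grip force at its end, in the units of the state.
- observe(): the state, without advancing time (a new reading comes with each control period).
- optics.grab_frame(name): name is "scene" or "top" or "wrist"; returns a dict with "color" (400x640x3 uint8, red, green, blue), "depth" (400x640 float32, mm along the optical axis (not along the pixel's ray), 0 where there is no reading), "K" (3x3 intrinsics, pixels), "R" (3x3) and "t" (3): a world point X has camera coordinates R X + t. Camera axes: x right, y down, z forward; pixel columns grow to the right and rows downward; lengths in mm; the calibration is good to about 2 mm. A picture is of the moment at which its call begins.
- ticket.close_job(): hands the job in; it is judged then, once.
The state is a dict: "time_s": time; "joint_positions": joint angles; "joint_velocities": joint speeds; "effort": joint torques, N m; "position": TCP position; "orientation": TCP orientation; "ft_force": force on the tool from outside, world axes, zero at the start; "wrist_torque": the same for the moment, N m; "width": finger opening in mm; "grip_force": force on a finger pad.
Only numpy, scipy, OpenCV 4.12 (cv2) and the standard library are available. Lean on these libraries where they do the work, as an engineer would, in place of code of your own. Each camera call takes 0.05 s, during which the arm holds its last target. There are 200 camera calls.

## Working session

There is one attempt and no reset: what is moved stays moved. The work goes in short steps, Python scripts to look and compute and a tool call to move; the robot and the scene stay as the last step left them, time stands still between calls to the robot, and variables do not carry over. Pictures are saved under pics/ and viewed, at most 14 in all, crops included, and the job is handed in when it is done.

Besides the shell and the picture viewer there is one more tool, called in YAML: its name, and indented under it one key for each argument. arm_command: Moves the arm, as the interface text tells. Its arguments: {"type":"object","properties":{"steps":{"type":"array"}},"required":["steps"]}

```bash
ls; mkdir -p pics; cat > h.py <<'E'
import numpy as np, cv2
from cell import observe, optics, ticket
from scipy.spatial.transform import Rotation as Ro
def grab(n):
    f=optics.grab_frame(n); return f
def pts(f):
    d=f['depth'].astype(float); v,u=np.mgrid[0:400,0:640]; K=f['K']
    c=np.stack([(u-K[0,2])/K[0,0]*d,(v-K[1,2])/K[1,1]*d,d],-1)
    return (c-f['t'])@f['R']   # R^T (c-t)
def save(f,n): cv2.imwrite('pics/'+n+'.png',f['color'][:,:,::-1])
E
python3 - <<'E'
from h import *
print(observe())
for n in ['top','scene']:
    f=grab(n); save(f,n); np.savez(n,**f); print(n,f['K'].tolist(),f['R'].round(3).tolist(),f['t'])
E
```

```text
pics
{'time_s': 0.0, 'joint_positions': array([ 1.03619902e+00,  2.59379436e-01,  1.53613176e+00,  1.75830280e-05,
        1.34800407e+00, -2.02771392e-01]), 'joint_velocities': array([-1.03334251e-03,  4.49515963e-04, -1.71032027e-03,  4.98875192e-04,
       -1.68769954e-03,  6.62624629e-05]), 'effort': array([ 2.15637796e-03, -4.46031833e+01, -2.90574396e+01, -1.74774018e-04,
        1.17137324e-02,  2.00456714e-05]), 'position': array([178.84385246, 519.52768053, 230.43556245]), 'orientation': array([ 1.65154669e-01,  9.86267211e-01, -8.93618143e-04, -3.54439586e-04]), 'ft_force': array([-0.68675133,  0.04038001,  0.23642648]), 'wrist_torque': array([-0.05460176, -0.02338036, -0.02588454]), 'grip_force': 0.0, 'width': 85.31662944279384}
top [[397.44015391909636, 0.0, 321.15345819545377], [0.0, 397.44015391909636, 196.2127425704015], [0.0, 0.0, 1.0]] [[0.016, -1.0, -0.01], [-0.999, -0.015, -0.038], [0.038, 0.011, -0.999]] [ -90.91607977  548.27379057 1161.58536858]
scene [[427.2900999552841, 0.0, 324.43084975589915], [0.0, 427.2900999552841, 201.33481230713323], [0.0, 0.0, 1.0]] [[-0.593, 0.805, -0.01], [0.697, 0.507, -0.507], [-0.403, -0.308, -0.862]] [ 391.83193187 -318.69540551 1372.03811046]
```

View pics/top.png

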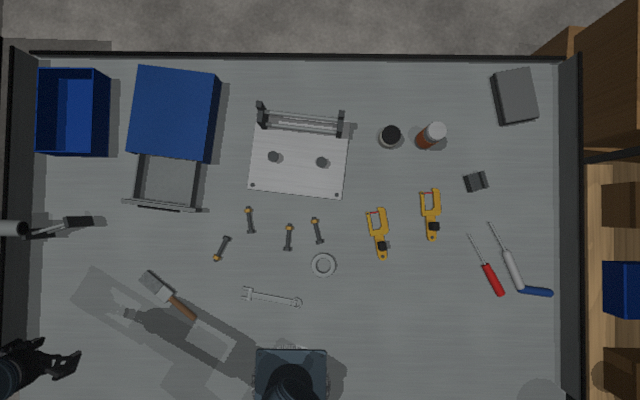

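View pics/scene.png

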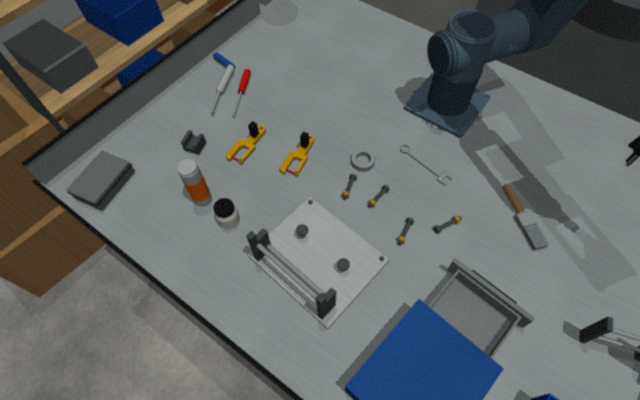

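The top view shows 4 bolts near (250,220), (222,248), (289,237) and (317,230). The hooks are at (377,232) and (430,213), the pins at (274,156) and (321,162), and the open drawer is around (170,185). Next I'll measure them.

```bash
cat >> h.py <<'E'
def ray(f,u,v,z):
    K=f['K']; d=f['R'].T@np.array([(u-K[0,2])/K[0,0],(v-K[1,2])/K[1,1],1.]); o=-f['R'].T@f['t']
    return (o+d*(z-o[2])/d[2])
def proj(f,X):
    c=f['K']@(f['R']@np.array(X,float)+f['t']); return c[:2]/c[2]
def blobs(m,amin,box=None):
    m=m.astype(np.uint8).copy()
    if box: 
        k=np.zeros_like(m); k[box[1]:box[3],box[0]:box[2]]=1; m*=k
    n,l,s,c=cv2.connectedComponentsWithStats(m,connectivity=8)
    return [(c[i],s[i],l==i) for i in range(1,n) if s[i,4]>=amin]
def hsv(f): return cv2.cvtColor(f['color'],cv2.COLOR_RGB2HSV).astype(int)
def yellow(f):
    H=hsv(f); return (H[...,0]>12)&(H[...,0]<35)&(H[...,1]>110)&(H[...,2]>70)
E
python3 - <<'E'
from h import *
f=dict(np.load('top.npz')); P=pts(f); H=hsv(f)
for p in [(250,220),(376,220),(300,190),(170,185),(274,156),(321,161),(170,110),(158,207),(350,280)]: print(p,f['color'][p[1],p[0]],H[p[1],p[0]],P[p[1],p[0]].round(1))
print('yellow')
for c,s,m in blobs(yellow(f),4,(200,170,460,270)): print(c.round(1),s, ray(f,*c,10).round(1))
print('dark')
for c,s,m in blobs(H[...,2]<75,8,(200,200,340,265)): print(c.round(1),s, ray(f,*c,10).round(1))
print('heads')
for c,s,m in blobs(H[...,2]<90,30,(255,145,340,175)): print(c.round(1),s, ray(f,*c,48).round(1))
big=cv2.resize(f['color'][140:270,100:300],None,fx=4,fy=4,interpolation=cv2.INTER_CUBIC)
cv2.imwrite('pics/tA.png',big[:,:,::-1])
E
```

```text
(250, 220) [46 48 49] [100  16  49] [476.5 124.7  17.7]
(376, 220) [111 115 114] [ 83   9 115] [ 482.  -245.6    1.9]
(300, 190) [145 148 149] [ 98   7 149] [567.  -19.7  10.8]
(170, 185) [101 105 104] [ 83  10 105] [575.6 363.4  16.3]
(274, 156) [67 70 71] [98 14 71] [660.7  53.5  53.3]
(321, 161) [65 69 70] [96 18 70] [648.9 -80.8  48.6]
(170, 110) [25 54 99] [108 191  99] [783.  345.5  78.1]
(158, 207) [91 95 94] [83 11 95] [510.  375.6  66.8]
(350, 280) [111 115 115] [ 90   9 115] [ 304.4 -171.1    1.1]
yellow
[430.8 211.8] [419 188  22  53 502] [ 508.9 -405.    10. ]
[378.8 230.6] [366 207  23  54 484] [ 451.2 -253.2   10. ]
[247.4 210.1] [245 209   6   4  17] [505.2 134.5  10. ]
[314.1 220.9] [311 219   7   4  20] [476.6 -62.8  10. ]
[288.7 227.5] [286 226   7   4  23] [456.1  11.8  10. ]
[215.9 257.2] [213 255   7   5  23] [365.5 224.   10. ]
dark
[200.8 209.2] [200 206   3   6  13] [505.9 272.5  10. ]
[248.2 207.1] [246 206   5   3  10] [514.2 132.3  10. ]
[249.8 223.2] [247 211   9  22 107] [466.8 126.6  10. ]
[313.3 217.7] [312 217   4   3   9] [486.1 -60.4  10. ]
[317.6 233.9] [313 222  11  22 101] [438.6 -73.7  10. ]
[289.6 224.8] [287 224   6   3  11] [464.   9.  10.]
[287.9 240.9] [283 230   9  21 104] [416.7  13.3  10. ]
[223.  245.4] [215 236  16  22 117] [400.3 204.1  10. ]
[327.9 254. ] [324 253   8   4   9] [ 380.4 -104.8   10. ]
heads
[273.1 156.1] [268 151  11  11  96] [661.2  56.9  48. ]
[321.4 161.9] [316 157  12  11  96] [646.5 -81.9  48. ]
```

View pics/tA.png

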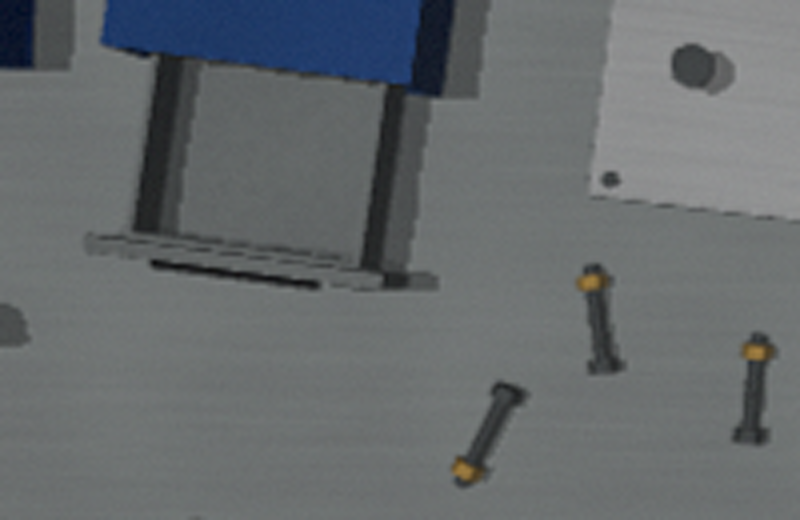

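The enlarged crop shows the drawer opening between its front, from crop (88,242) to (437,283), and the unit edge. Each bolt's brass nut and dark head are clear.

```bash
cat >> h.py <<'E'
def cur():
    s=observe(); R=Ro.from_quat(s['orientation']).as_matrix(); return np.r_[s['position'],np.arctan2(R[1,0],R[0,0])]
def bolts(f,box=(100,190,345,300)):
    """list of (origin xy, yaw of axis head->nut)"""
    H=hsv(f); out=[]; dk=blobs(H[...,2]<75,60,box)
    for c,s,m in blobs(yellow(f),8,box):
        if s[4]>60: continue
        n=ray(f,*c,12)[:2]
        d=min(dk,key=lambda b:np.linalg.norm(b[0]-c)); h=ray(f,*d[0],9)[:2]
        L=np.linalg.norm(n-h); u=(n-h)/L
        out.append((n-27*u,np.arctan2(u[1],u[0]),L))
    return out
def plan(wps,c=None):
    """wps: (x,y,z,psi or None). prints shift rows then turn rows"""
    c=cur() if c is None else np.array(c,float)
    print('cur',c.round(3))
    for w in wps:
        x,y,z,p=w; d=np.array([x-c[0],y-c[1],z-c[2]]); s=np.sin(c[3]);k=np.cos(c[3])
        t=np.array([k*d[0]+s*d[1], s*d[0]-k*d[1], -d[2]])/10
        print('  shift total',t.round(2), '| n=%d'%max(1,np.ceil(np.abs(t).max()/5.5)),'rows of',(t/max(1,np.ceil(np.abs(t).max()/5.5))).round(2),end='')
        if p is not None:
            D=p-c[3]; n=int(max(1,np.ceil(abs(D)/.18))); print(' | turn n=%d of %.3f'%(n,-D/n),end=''); c[3]=p
        print(); c[:3]=[x,y,z]
def near(psi,x,y,free=True):
    """equivalent yaw mod pi with j6 smallest"""
    j1=np.arctan2(y,x); k=[psi+i*np.pi for i in range(-3,4)]
    return min(k,key=lambda p:abs(j1+np.pi/2-p))
E
python3 - <<'E'
from h import *
f=dict(np.load('top.npz'))
L=ray(f,122,200.5,68); R=ray(f,209.2,210.8,68); print('front',L,R,np.linalg.norm(L-R)); d=(R-L)[:2]; print('drawer yaw',np.arctan2(d[0],-d[1])*-1)
for q,z in [((100+152/4,140+232/4),55),((100+372/4,140+268/4),55),((100+415/4,140+85/4),80),((100+105/4,140+45/4),80)]: print(q,ray(f,*q,z).round(1))
B=bolts(f)
for o,a,l in B:
    g=o-4*np.array([np.cos(a),np.sin(a)]); print(o.round(1),round(a,3),round(l,1),'grasp',g.round(1),'psi',round(near(a,*g),3),'r',np.hypot(*g).round())
E
```

```text
front [526.72100564 477.39724848  68.        ] [501.630935   230.47329625  68.        ] 248.19538640464003
drawer yaw 0.10126296897716275
(138.0, 198.0) [534.8 438.5  55. ]
(193.0, 207.0) [511.6 280.7  55. ]
(203.75, 161.25) [639.5 245.9  80. ]
(126.25, 151.25) [664.4 464.1  80. ]
[478.7 129. ] 0.188 39.2 grasp [474.8 128.3] psi 3.33 r 492.0
[450.7 -70.3] 0.279 39.6 grasp [446.9 -71.4] psi 0.279 r 453.0
[429.2  12.9] -0.047 39.6 grasp [425.2  13. ] psi 3.095 r 425.0
[389.3 210.4] 2.634 39.5 grasp [392.8 208.4] psi 2.634 r 445.0
```

```bash
python3 - <<'E'
from h import *
plan([(393,208.4,100,2.634),(393,208.4,4,None),(393,208.4,130,None),(585,404,130,3.036),(585,404,42,None),(585,404,130,None)])
E
```

```text
cur [178.867 519.609 230.556   2.81 ]
  shift total [-30.38 -22.45  13.06] | n=6 rows of [-5.06 -3.74  2.18] | turn n=1 of 0.176
  shift total [0.  0.  9.6] | n=2 rows of [0.  0.  4.8]
  shift total [  0.    0.  -12.6] | n=3 rows of [ 0.   0.  -4.2]
  shift total [-7.27 26.43 -0.  ] | n=5 rows of [-1.45  5.29 -0.  ] | turn n=3 of -0.134
  shift total [0.  0.  8.8] | n=2 rows of [0.  0.  4.4]
  shift total [ 0.   0.  -8.8] | n=2 rows of [ 0.   0.  -4.4]
```

arm_command:
  steps:
    - [0, 0, 0, -3.8, -2.81, 1.63, 0.1]
    - [0, 0, 0, -3.8, -2.81, 1.63, 0.1]
    - [0, 0, 0, -3.8, -2.81, 1.63, 0.1]
    - [0, 0, 0, -3.8, -2.81, 1.63, 0.1]
    - [0, 0, 0, -3.8, -2.81, 1.63, 0.1]
    - [0, 0, 0, -3.8, -2.81, 1.63, 0.1]
    - [0, 0, 0, -3.8, -2.81, 1.63, 0.1]
    - [0, 0, 0, -3.8, -2.81, 1.63, 0.1]
    - [0, 0, 0.176, 0, 0, 0, 0.1]
    - [0, 0, 0, 0, 0, 0, 0.1]

```text
time_s: 1.35
position: [393.3, 207.8, 100.5]
orientation: [0.251, 0.968, -0.0, -0.001]
ft_force: [-0.1, -0.3, 0.4]
width: 47.2
grip_force: 0.0
```

```bash
python3 - <<'E'
from h import *
f=grab('wrist'); save(f,'w1'); print(f['K'][0],f['R'].round(3).tolist(),f['t'])
print(f['color'][[1,1]].mean())
plan([(393,208.4,4,None)])
E
```

```text
[294.42798281   0.         324.55710719] [[0.487, 0.874, -0.001], [0.832, -0.463, 0.304], [0.265, -0.149, -0.953]] [-372.3751022  -230.32743585  182.11815088]
153.76822916666666
cur [393.139 208.305 100.704   2.637]
  shift total [0.02 0.   9.67] | n=2 rows of [0.01 0.   4.84]
```

View pics/w1.png

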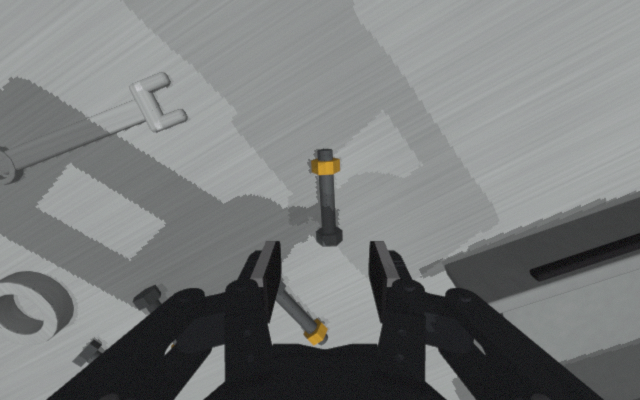

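The wrist view shows the bolt upright at column ~328, centred between the fingers (columns 280–370). I'll descend and grip.

arm_command:
  steps:
    - [0, 0, 0, 0, 0, 4.8, 0.1]
    - [0, 0, 0, 0, 0, 3.8, 0.1]
    - [0, 0, 0, 0, 0, 1, 0.1]
    - [0, 0, 0, 0, 0, 0, -1]
    - [0, 0, 0, 0, 0, 0, -1]
    - [0, 0, 0, 0, 0, 0, -1]
    - [0, 0, 0, 0, 0, 0, -1]
    - [0, 0, 0, 0, 0, -4.2, -1]
    - [0, 0, 0, 0, 0, -4.2, -1]
    - [0, 0, 0, 0, 0, -4.2, -1]

```text
time_s: 2.65
position: [393.2, 208.3, 132.7]
orientation: [0.251, 0.968, 0.0, 0.0]
ft_force: [0.6, -0.0, -1.4]
width: 9.4
grip_force: 58.6
```

arm_command:
  steps:
    - [0, 0, 0, -1.21, 4.4, 0, -1]
    - [0, 0, 0, -1.21, 4.4, 0, -1]
    - [0, 0, 0, -1.21, 4.4, 0, -1]
    - [0, 0, 0, -1.21, 4.4, 0, -1]
    - [0, 0, 0, -1.21, 4.4, 0, -1]
    - [0, 0, 0, -1.21, 4.4, 0, -1]
    - [0, 0, -0.134, 0, 0, 0, -1]
    - [0, 0, -0.134, 0, 0, 0, -1]
    - [0, 0, -0.134, 0, 0, 0, -1]
    - [0, 0, 0, 0, 0, 0, -1]

```text
time_s: 3.9
position: [585.1, 403.7, 131.1]
orientation: [0.053, 0.999, -0.0, 0.0]
ft_force: [0.6, -0.4, -1.4]
width: 9.1
grip_force: 58.6
```

```bash
python3 - <<'E'
from h import *
f=grab('wrist'); save(f,'w2')
plan([(585,404,45,None)])
f=grab('top')
for o,a,l in bolts(f):
    g=o-4*np.array([np.cos(a),np.sin(a)]); print(o.round(1),round(a,3),round(l,1),'grasp',g.round(1))
E
```

```text
cur [585.059 403.74  131.134   3.033]
  shift total [0.01 0.03 8.61] | n=2 rows of [0.   0.01 4.31]
[536.8 448.9] 0.667 17.8 grasp [533.7 446.4]
[479.  129.4] 0.164 40.3 grasp [475.  128.8]
[451.  -70.3] 0.275 40.1 grasp [447.1 -71.4]
[429.2  12.7] -0.058 39.1 grasp [425.2  13. ]
[266.9 365.4] -2.627 48.6 grasp [270.4 367.4]
```

View pics/w2.png

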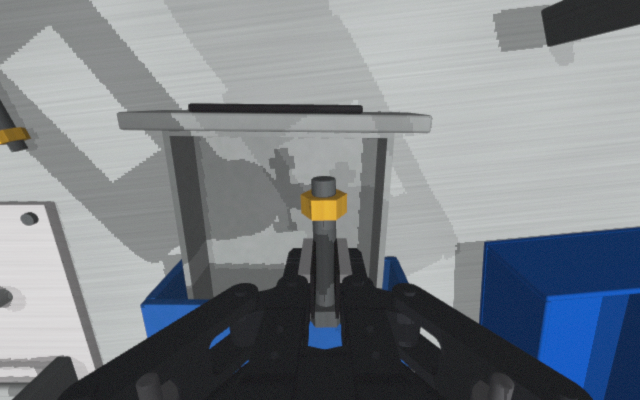

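The wrist view shows the bolt held over the drawer. The inner wall tops at row ~137 are at columns 172 and 388, and the front's top edge is at row 132.

```bash
python3 - <<'E'
from h import *
f=grab('wrist')
a=ray(f,172,137,55);b=ray(f,388,137,55);print(a,b,np.linalg.norm(a-b),(a+b)/2)
for u,v,z in [(120,130,68),(430,130,68),(120,114,68),(430,116,68)]: print(ray(f,u,v,z).round(1))
print(ray(f,205,137,15),ray(f,365,137,15))
E
```

```text
[519.01207141 298.16069318  55.        ] [536.18782613 455.54488954  55.        ] 158.31864013579826 [527.59994877 376.85279136  55.        ]
[509.8 270.8  68. ]
[532.8 481.7  68. ]
[499.6 274.2  68. ]
[523.5 481.7  68. ]
[524.34317438 305.79884204  15.        ] [539.39206338 443.69422644  15.        ]
```

arm_command:
  steps:
    - [0, 0, 0, 0, 1.1, 4.3, -1]
    - [0, 0, 0, 0, 0, 4.3, -1]
    - [0, 0, 0, 0, 0, 0, -1]
    - [0, 0, 0, 0, 0, 0, -0.4]
    - [0, 0, 0, 0, 0, 0, -0.4]
    - [0, 0, 0, 0, 0, 0, -0.4]
    - [0, 0, 0, 0, 0, -4.3, -0.4]
    - [0, 0, 0, 0, 0, -4.3, -0.4]

```text
time_s: 5.05
position: [586.2, 414.7, 132.4]
orientation: [0.053, 0.999, 0.0, -0.0]
ft_force: [0.2, -0.2, -0.0]
width: 25.6
grip_force: 0.0
```

```bash
python3 - <<'E'
from h import *
f=grab('top')
for o,a,l in bolts(f):
    g=o-4*np.array([np.cos(a),np.sin(a)]); print(o.round(1),round(a,3),round(l,1),'grasp',g.round(1))
plan([(475,129,130,3.316),(475,129,5,None),(475,129,130,3.033),(585.5,385.5,130,None)])
plan([(447,-71.4,130,3.417),(447,-71.4,5,None),(447,-71.4,130,3.033),(582,356,130,None)],(585.5,385.5,130,3.033))
plan([(425,13,130,3.088),(425,13,5,None),(425,13,130,3.033),(579,326,130,None)],(582,356,130,3.033))
E
```

```text
[548.3 452.2] -1.286 32.9 grasp [547.2 456. ]
[478.6 129.5] 0.185 40.6 grasp [474.6 128.8]
[451.  -70.2] 0.273 39.9 grasp [447.1 -71.3]
[429.2  12.7] -0.055 39.3 grasp [425.2  12.9]
[267.6 364.9] -2.593 47.9 grasp [271. 367.]
cur [589.326 416.317 140.483   3.036]
  shift total [  8.33 -29.78   1.05] | n=6 rows of [ 1.39 -4.96  0.17] | turn n=2 of -0.140
  shift total [-0.   0.  12.5] | n=3 rows of [-0.    0.    4.17]
  shift total [ -0.    0.  -12.5] | n=3 rows of [-0.    0.   -4.17] | turn n=2 of 0.141
  shift total [-8.2 26.7 -0. ] | n=5 rows of [-1.64  5.34 -0.  ]
cur [585.5   385.5   130.      3.033]
  shift total [  8.82 -46.92  -0.  ] | n=9 rows of [ 0.98 -5.21 -0.  ] | turn n=3 of -0.128
  shift total [-0.   0.  12.5] | n=3 rows of [-0.    0.    4.17]
  shift total [ -0.    0.  -12.5] | n=3 rows of [-0.    0.   -4.17] | turn n=3 of 0.128
  shift total [-8.79 43.95 -0.  ] | n=8 rows of [-1.1   5.49 -0.  ]
cur [582.    356.    130.      3.033]
  shift total [ 11.89 -35.8   -0.  ] | n=7 rows of [ 1.7  -5.11 -0.  ] | turn n=1 of -0.055
  shift total [ 0.   0.  12.5] | n=3 rows of [0.   0.   4.17]
  shift total [  0.    0.  -12.5] | n=3 rows of [ 0.    0.   -4.17] | turn n=1 of 0.055
  shift total [-11.92  32.78  -0.  ] | n=6 rows of [-1.99  5.46 -0.  ]
```

arm_command:
  steps:
    - [0, 0, 0, 1.39, -4.96, 0, 0.1]
    - [0, 0, 0, 1.39, -4.96, 0, 0.1]
    - [0, 0, 0, 1.39, -4.96, 0, 0.1]
    - [0, 0, 0, 1.39, -4.96, 0, 0.1]
    - [0, 0, 0, 1.39, -4.96, 0, 0.1]
    - [0, 0, 0, 1.39, -4.96, 0, 0.1]
    - [0, 0, -0.14, 0, 0, 0, 0.1]
    - [0, 0, -0.14, 0, 0, 0, 0.1]
    - [0, 0, 0, 0, 0, 0, 0.1]

```text
time_s: 6.22
position: [472.4, 127.4, 131.8]
orientation: [-0.086, 0.996, -0.0, 0.001]
ft_force: [-0.0, 0.6, -0.8]
width: 47.1
grip_force: 0.0
```

```bash
python3 - <<'E'
from h import *
plan([(475,129,5,None)])
f=grab('top')
for o,a,l in bolts(f): print(o,a,l)
cv2.imwrite('pics/t2.png',cv2.resize(f['color'][140:270,100:300],None,fx=4,fy=4)[:,:,::-1])
E
```

```text
cur [472.415 127.442 131.825  -2.969]
  shift total [-0.28  0.11 12.68] | n=3 rows of [-0.09  0.04  4.23]
[548.23480826 453.01029932] -1.2765835413765596 33.01449229047005
[489.01960807 112.49444644] 0.9262792549330734 149.64993364829013
[450.38922143 -69.79428058] 0.2722000738915526 40.0986676341999
[428.80181659  13.66942125] -0.05782620901628276 40.49437238675232
```

View pics/t2.png

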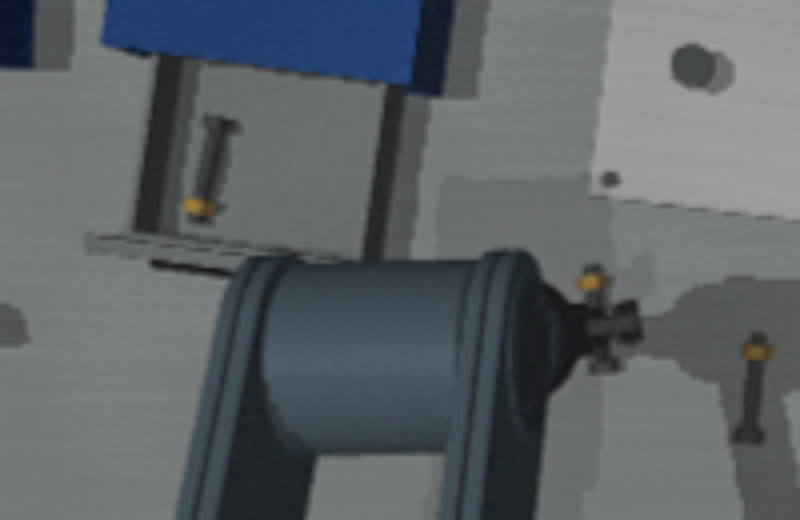

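The first bolt lies in the drawer at crop (210,165). The gripper is over the next one.

arm_command:
  steps:
    - [0, 0, 0, -0.28, 0.11, 5, 0.1]
    - [0, 0, 0, 0, 0, 5, 0.1]
    - [0, 0, 0, 0, 0, 2.7, 0.1]
    - [0, 0, 0, 0, 0, 0, -1]
    - [0, 0, 0, 0, 0, 0, -1]
    - [0, 0, 0, 0, 0, 0, -1]
    - [0, 0, 0, 0, 0, -2.5, -1]
    - [0, 0, 0.141, 0, 0, -5, -1]
    - [0, 0, 0.141, 0, 0, -5, -1]
    - [0, 0, 0, 0, 0, 0, -1]

```text
time_s: 7.52
position: [478.0, 129.5, 134.2]
orientation: [0.054, 0.999, 0.001, 0.006]
ft_force: [-0.1, 0.0, -1.4]
width: 9.3
grip_force: 58.6
```

arm_command:
  steps:
    - [0, 0, 0, -1.37, 4.45, 0, -1]
    - [0, 0, 0, -1.37, 4.45, 0, -1]
    - [0, 0, 0, -1.37, 4.45, 0, -1]
    - [0, 0, 0, -1.37, 4.45, 0, -1]
    - [0, 0, 0, -1.37, 4.45, 0, -1]
    - [0, 0, 0, -1.37, 4.45, 0, -1]
    - [0, 0, 0, 0, 0, 0, -1]
    - [0, 0, 0, 0, 0, 0, -1]

```text
time_s: 8.52
position: [584.1, 385.3, 127.8]
orientation: [0.053, 0.999, -0.001, -0.001]
ft_force: [0.3, 0.2, -1.2]
width: 9.1
grip_force: 58.9
```

```bash
python3 - <<'E'
from h import *
plan([(585.5,385.5,46,None)]); print(observe()['width'])
f=grab('top')
for o,a,l in bolts(f): print(o,a,l)
E
```

```text
cur [584.068 385.308 127.808   3.035]
  shift total [-0.14  0.03  8.18] | n=2 rows of [-0.07  0.02  4.09]
9.089148380496162
[548.46113002 450.10205272] -1.3020589029908103 27.45248514412972
[464.31945412  14.81535564] -0.023708540921136202 38.635602512596854
[450.98014316 -70.29673369] 0.2757435135963678 39.84915636277057
```

One bolt was knocked and is now at (464,15). I'll release this one and then go to the bolt at (447,-71).

arm_command:
  steps:
    - [0, 0, 0, 0, 0, 4.1, -1]
    - [0, 0, 0, 0, 0, 4.1, -1]
    - [0, 0, 0, 0, 0, 0, -1]
    - [0, 0, 0, 0, 0, 0, -0.4]
    - [0, 0, 0, 0, 0, 0, -0.4]
    - [0, 0, 0, 0, 0, 0, -0.4]
    - [0, 0, 0, 0, 0, -4.3, -0.4]
    - [0, 0, -0.128, 0, 0, -4.3, -0.4]
    - [0, 0, -0.128, 0, 0, 0, -0.4]
    - [0, 0, -0.128, 0, 0, 0, -0.4]

```text
time_s: 9.82
position: [585.6, 386.2, 135.1]
orientation: [-0.14, 0.99, 0.0, 0.002]
ft_force: [-0.5, -0.5, -0.8]
width: 25.8
grip_force: 0.0
```

```bash
python3 - <<'E'
from h import *
f=grab('top')
for o,a,l in bolts(f): print(o,a,l)
plan([(447,-71.4,130,None)])
E
```

```text
[555.05138222 399.29061232] 1.5385808356508617 26.863485817997184
[464.31938429  14.81240405] -0.023599192176718565 38.28698248767378
[451.14013816 -70.35867207] 0.2636203279291618 40.41054399172757
cur [585.339 386.115 134.525  -2.856]
  shift total [ 26.16 -40.     0.45] | n=8 rows of [ 3.27 -5.    0.06]
```

arm_command:
  steps:
    - [0, 0, 0, 2.91, -4.44, 0, 0.1]
    - [0, 0, 0, 2.91, -4.44, 0, 0.1]
    - [0, 0, 0, 2.91, -4.44, 0, 0.1]
    - [0, 0, 0, 2.91, -4.44, 0, 0.1]
    - [0, 0, 0, 2.91, -4.44, 0, 0.1]
    - [0, 0, 0, 2.91, -4.44, 0, 0.1]
    - [0, 0, 0, 2.91, -4.44, 0, 0.1]
    - [0, 0, 0, 2.91, -4.44, 0, 0.1]
    - [0, 0, 0, 2.91, -4.44, 0.4, 0.1]
    - [0, 0, 0, 0, 0, 0, 0.1]

```text
time_s: 11.12
position: [441.5, -73.2, 129.5]
orientation: [-0.134, 0.991, -0.001, 0.0]
ft_force: [1.0, 0.9, 1.1]
width: 46.9
grip_force: 0.0
```

```bash
python3 - <<'E'
from h import *
f=grab('top')
for o,a,l in bolts(f): print(o,a,l)
plan([(447,-71.4,5,None)])
E
```

```text
[548.44325538 453.07254442] -1.2846406854373438 32.33677505460198
[468.63078309   6.40231707] 0.46943829636414297 114.26029695451429
[452.12505895 -54.92195472] -0.3423118351880936 92.0915076210808
[267.85317013 366.00608222] -2.6179324081487434 47.651401051363905
cur [441.887 -71.575 129.469  -2.871]
  shift total [-0.5  -0.12 12.45] | n=3 rows of [-0.17 -0.04  4.15]
```

arm_command:
  steps:
    - [0, 0, 0, -0.5, -0.1, 5, 0.1]
    - [0, 0, 0, 0, 0, 5, 0.1]
    - [0, 0, 0, 0, 0, 2.4, 0.1]
    - [0, 0, 0, 0, 0, 0, -1]
    - [0, 0, 0, 0, 0, 0, -1]
    - [0, 0, 0, 0, 0, 0, -1]
    - [0, 0, 0, 0, 0, -2.5, -1]
    - [0, 0, 0.128, 0, 0, -5, -1]
    - [0, 0, 0.128, 0, 0, -5, -1]
    - [0, 0, 0.128, 0, 0, 0, -1]

```text
time_s: 12.42
position: [450.2, -70.8, 135.1]
orientation: [0.056, 0.998, -0.002, 0.005]
ft_force: [-0.3, -0.2, -1.6]
width: 8.8
grip_force: 58.7
```

arm_command:
  steps:
    - [0, 0, 0, -1.1, 5.49, 0, -1]
    - [0, 0, 0, -1.1, 5.49, 0, -1]
    - [0, 0, 0, -1.1, 5.49, 0, -1]
    - [0, 0, 0, -1.1, 5.49, 0, -1]
    - [0, 0, 0, -1.1, 5.49, 0, -1]
    - [0, 0, 0, -1.1, 5.49, 0, -1]
    - [0, 0, 0, -1.1, 5.49, 0, -1]
    - [0, 0, 0, -1.1, 5.49, 0, -1]
    - [0, 0, 0, 0, 0, 0, -1]
    - [0, 0, 0, 0, 0, 0, -1]

```text
time_s: 13.68
position: [581.3, 357.4, 130.2]
orientation: [0.054, 0.999, -0.0, -0.0]
ft_force: [0.4, -0.6, -1.7]
width: 9.3
grip_force: 58.9
```

```bash
python3 - <<'E'
from h import *
plan([(582,356,46,None)]); print(observe()['width'])
f=grab('top')
for o,a,l in bolts(f): print(o,a,l)
E
```

```text
cur [581.327 357.374 130.192   3.034]
  shift total [-0.08 -0.13  8.42] | n=2 rows of [-0.04 -0.06  4.21]
9.271177276682803
[553.85866184 404.58333097] 1.4513171042990753 24.539056201883472
[464.52069774  14.77006233] -0.03137509991667803 38.08502676359127
[266.76691069 364.94726446] -2.604409831547107 49.61000830004696
```

arm_command:
  steps:
    - [0, 0, 0, 0, 0, 4.2, -1]
    - [0, 0, 0, 0, 0, 4.2, -1]
    - [0, 0, 0, 0, 0, 0, -1]
    - [0, 0, 0, 0, 0, 0, -0.4]
    - [0, 0, 0, 0, 0, 0, -0.4]
    - [0, 0, 0, 0, 0, 0, -0.4]
    - [0, 0, 0, 0, 0, -4.3, -0.4]
    - [0, 0, -0.08, 0, 0, -4.3, -0.4]
    - [0, 0, 0, 0, 0, 0, -0.4]

```text
time_s: 14.85
position: [584.7, 358.9, 137.9]
orientation: [0.013, 1.0, 0.002, 0.005]
ft_force: [0.0, -0.6, -0.4]
width: 25.4
grip_force: 0.0
```

```bash
python3 - <<'E'
from h import *
f=grab('top')
for o,a,l in bolts(f): print(o,a,l)
plan([(460.4,14.9,130,None)])
E
```

```text
[554.69825076 399.68112189] 1.5181407235527535 39.672471274308386
[464.52220922  14.81692355] -0.033111603137937144 38.32465427054084
cur [583.266 358.263 135.209   3.114]
  shift total [ 11.32 -34.67   0.52] | n=7 rows of [ 1.62 -4.95  0.07]
```

arm_command:
  steps:
    - [0, 0, 0, 1.62, -4.95, 0.07, 0.1]
    - [0, 0, 0, 1.62, -4.95, 0.07, 0.1]
    - [0, 0, 0, 1.62, -4.95, 0.07, 0.1]
    - [0, 0, 0, 1.62, -4.95, 0.07, 0.1]
    - [0, 0, 0, 1.62, -4.95, 0.07, 0.1]
    - [0, 0, 0, 1.62, -4.95, 0.07, 0.1]
    - [0, 0, 0, 1.62, -4.95, 0.07, 0.1]
    - [0, 0, 0, 0, 0, 0, 0.1]
    - [0, 0, 0, 0, 0, 0, 0.1]

```text
time_s: 16.02
position: [458.6, 14.6, 126.7]
orientation: [0.015, 1.0, 0.0, -0.0]
ft_force: [0.3, 1.1, -0.2]
width: 46.9
grip_force: 0.0
```

```bash
python3 - <<'E'
from h import *
plan([(460.4,14.9,5,None)])
f=grab('top')
for o,a,l in bolts(f): print(o,a,l)
E
```

```text
cur [458.633  14.563 126.669   3.112]
  shift total [-0.18  0.04 12.17] | n=3 rows of [-0.06  0.01  4.06]
[548.38854298 452.51328609] -1.2804081673910783 32.47425255597127
[471.69847126  33.18774424] -0.7681752455370736 142.05966702431482
```

arm_command:
  steps:
    - [0, 0, 0, -0.2, 0, 5, 0.1]
    - [0, 0, 0, 0, 0, 5, 0.1]
    - [0, 0, 0, 0, 0, 2.2, 0.1]
    - [0, 0, 0, 0, 0, 0, -1]
    - [0, 0, 0, 0, 0, 0, -1]
    - [0, 0, 0, 0, 0, 0, -1]
    - [0, 0, 0, 0, 0, -2.5, -1]
    - [0, 0, 0.08, 0, 0, -5, -1]
    - [0, 0, 0, 0, 0, -5, -1]
    - [0, 0, 0, 0, 0, 0, -1]

```text
time_s: 17.32
position: [464.2, 13.7, 134.9]
orientation: [0.054, 0.999, -0.001, 0.005]
ft_force: [-0.5, 0.0, -1.3]
width: 9.4
grip_force: 58.6
```

arm_command:
  steps:
    - [0, 0, 0, -1.4, 5.37, 0, -1]
    - [0, 0, 0, -1.4, 5.37, 0, -1]
    - [0, 0, 0, -1.4, 5.37, 0, -1]
    - [0, 0, 0, -1.4, 5.37, 0, -1]
    - [0, 0, 0, -1.4, 5.37, 0, -1]
    - [0, 0, 0, -1.4, 5.37, 0, -1]
    - [0, 0, 0, 0, 0, 0, -1]
    - [0, 0, 0, 0, 0, 0, -1]

```text
time_s: 18.32
position: [578.0, 325.2, 128.9]
orientation: [0.053, 0.999, -0.001, -0.001]
ft_force: [0.3, -0.8, -1.2]
width: 9.0
grip_force: 59.0
```

```bash
python3 - <<'E'
from h import *
plan([(579,326,46,None)]); print(observe()['width'])
E
```

```text
cur [578.044 325.182 128.888   3.035]
  shift total [-0.09  0.09  8.29] | n=2 rows of [-0.04  0.05  4.14]
9.033237610217597
```

arm_command:
  steps:
    - [0, 0, 0, 0, 0, 4.15, -1]
    - [0, 0, 0, 0, 0, 4.15, -1]
    - [0, 0, 0, 0, 0, 0, -1]
    - [0, 0, 0, 0, 0, 0, -0.4]
    - [0, 0, 0, 0, 0, 0, -0.4]
    - [0, 0, 0, 0, 0, 0, -0.4]
    - [0, 0, 0, 0, 0, -4.5, -0.4]
    - [0, 0, 0, 0, 0, -4.5, -0.4]
    - [0, 0, 0, 0, 0, 0, -1]

```text
time_s: 19.45
position: [582.0, 326.8, 143.0]
orientation: [0.054, 0.999, 0.002, 0.005]
ft_force: [0.2, 0.2, -0.9]
width: 8.6
grip_force: 0.0
```

arm_command:
  steps:
    - [0, 0, 0, 3.75, 1.5, 0, -1]
    - [0, 0, 0, 3.75, 1.5, 0, -1]
    - [0, 0, 0, 3.75, 1.5, 0, -1]
    - [0, 0, 0, 0, 0, 0, -1]
    - [0, 0, 0, 0, 0, 0, -1]

```text
time_s: 20.08
position: [472.3, 382.4, 137.1]
orientation: [0.054, 0.999, -0.0, 0.0]
ft_force: [-0.8, 0.4, 0.9]
width: -0.1
grip_force: 0.0
```

```bash
python3 - <<'E'
from h import *
plan([(471,383,35,None)])
f=grab('top')
np.savez('top2',**f)
for o,a,l in bolts(f): print(o,a,l)
f=grab('scene'); 
cv2.imwrite('pics/s2.png',f['color'][:,:,::-1][100:,150:])
E
```

```text
cur [472.277 382.376 137.067   3.034]
  shift total [ 0.13  0.05 10.21] | n=2 rows of [0.07 0.02 5.1 ]
[546.06203906 454.5100436 ] -1.1645119126853771 27.827665625174134
```

View pics/s2.png

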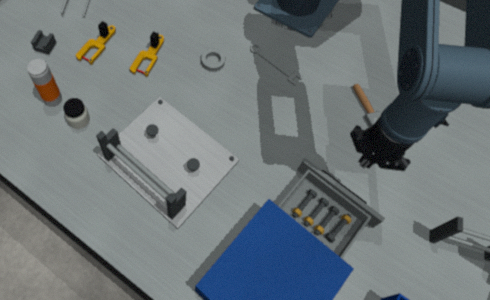

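All four bolts lie side by side in the drawer, and none are left on the tray. Next I'll push the drawer home.

arm_command:
  steps:
    - [0, 0, 0, 0, 0, 5.1, -1]
    - [0, 0, 0, 0, 0, 5.1, -1]
    - [0, 0, 0, -1.5, 0, 0, -1]
    - [0, 0, 0, -1.5, 0, 0, -1]
    - [0, 0, 0, -2, 0, 0, -1]
    - [0, 0, 0, -2, 0, 0, -1]
    - [0, 0, 0, -2, 0, 0, -1]
    - [0, 0, 0, -2, 0, 0, -1]
    - [0, 0, 0, -1, 0, 0, -1]
    - [0, 0, 0, -0.5, 0, 0, -1]

```text
time_s: 21.42
position: [598.3, 368.9, 36.8]
orientation: [0.054, 0.999, 0.001, 0.001]
ft_force: [0.2, 0.3, 0.6]
width: 0.1
grip_force: 0.0
```

arm_command:
  steps:
    - [0, 0, 0, -0.6, 0, 0, -1]
    - [0, 0, 0, -0.6, 0, 0, -1]
    - [0, 0, 0, -0.4, 0, 0, -1]

```text
time_s: 21.8
position: [612.2, 367.3, 35.1]
orientation: [0.054, 0.999, -0.0, -0.0]
ft_force: [-0.7, -0.3, 1.1]
width: -0.1
grip_force: 0.4
```

arm_command:
  steps:
    - [0, 0, 0, -0.4, 0, 0, -1]
    - [0, 0, 0, -0.4, 0, 0, -1]
    - [0, 0, 0, -0.4, 0, 0, -1]

```text
time_s: 22.18
position: [619.8, 366.4, 34.9]
orientation: [0.054, 0.999, -0.001, -0.004]
ft_force: [-17.0, 0.7, 10.8]
width: 0.4
grip_force: 8.1
```

```bash
python3 - <<'E'
from h import *
print(observe()['ft_force'],cur())
f=grab('wrist'); save(f,'w3')
E
```

```text
[-17.04011349   0.66290182  10.81726596] [619.8417767  366.37058891  34.94207428   3.03417024]
```

View pics/w3.png

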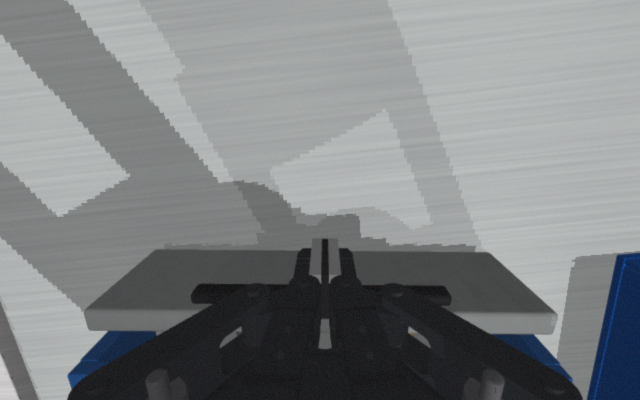

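The drawer front is close to the unit, and the force has risen to 17 N. I'll push slightly more, then back off and measure.

arm_command:
  steps:
    - [0, 0, 0, -0.2, 0, 0, -1]
    - [0, 0, 0, 0, 0, 0, -1]

```text
time_s: 22.48
position: [624.0, 365.9, 35.0]
orientation: [0.054, 0.999, -0.0, -0.002]
ft_force: [-6.2, -0.4, 4.1]
width: -0.0
grip_force: 3.2
```

arm_command:
  steps:
    - [0, 0, 0, 1, 0, 0, -1]
    - [0, 0, 0, 4, 0, 0, -1]
    - [0, 0, 0, 0, 0, -5, -1]
    - [0, 0, 0, 0, 0, -5, -1]
    - [0, 0, 0, 1, 0, -5, -1]
    - [0, 0, 0, 4, 0, 0, -1]
    - [0, 0, 0, 0, 0, 0, -1]

```text
time_s: 23.35
position: [524.3, 377.1, 186.1]
orientation: [0.053, 0.999, 0.0, 0.0]
ft_force: [1.1, 0.5, 0.8]
width: 0.1
grip_force: 0.0
```

```bash
python3 - <<'E'
from h import *
print(cur()); f=grab('wrist'); save(f,'w4'); f=grab('top'); np.savez('top3',**f)
# hooks
H=hsv(f)
for c,s,m in blobs(yellow(f),100,(340,170,480,280)):
    v,u=np.nonzero(m); print(c.round(1),s,(cv2.minAreaRect(np.c_[u,v].astype(np.float32))))
a=cv2.resize(f['color'][170:280,340:480],None,fx=4,fy=4); b=cv2.resize(f['color'][130:240,120:220],None,fx=4,fy=4)
cv2.imwrite('pics/t3.png',np.hstack([a[:440,:400],b[:440,:400]])[:,:,::-1])
E
```

```text
[524.26349728 377.08217691 186.05947127   3.0356048 ]
[430.8 211.7] [419 188  22  53 503] ((431.33428955078125, 214.1753387451172), (51.92365264892578, 20.09947967529297), 83.9909896850586)
[378.8 230.7] [366 207  23  54 486] ((379.1216125488281, 233.72972106933594), (53.10087203979492, 19.72787857055664), 80.53767395019531)
```

View pics/t3.png

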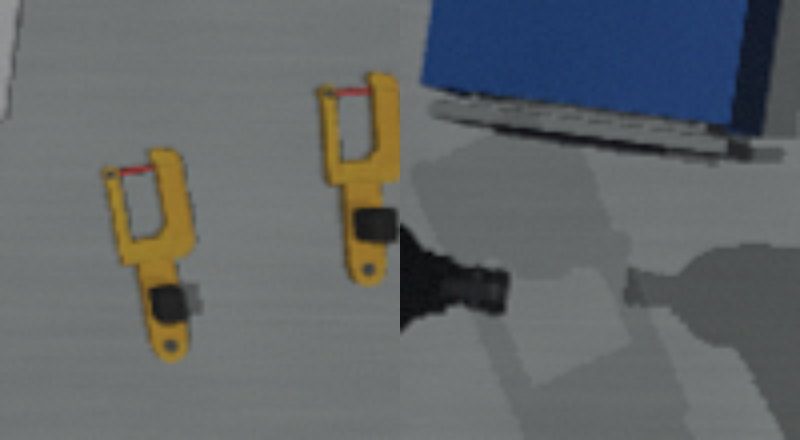

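The hooks lie mouth-forward, with blocks at crop (168,303) and (375,223). The drawer looks nearly shut, so I'll verify it from the wrist depth.

```bash
python3 - <<'E'
from h import *
f=grab('wrist'); P=pts(f)
o=np.array([526,377.]);ex=np.array([.994,-.108]);ey=np.array([.108,.994])
q=P[...,:2]-o; dx=q@ex; dy=q@ey; ok=(f['depth']>0)&(abs(dy)<70)&(dx>60)&(dx<250)
for a in range(60,250,4):
    m=ok&(dx>=a)&(dx<a+4)
    if m.sum(): print(a,m.sum(),np.percentile(P[...,2][m],[10,50,90]).round(0),end='; ')
g=dict(np.load('top3.npz')); P=pts(g); q=P[...,:2]-o; dx=q@ex; dy=q@ey; ok=(g['depth']>0)&(abs(dy)<90)
print()
for a in range(80,180,4):
    m=ok&(dx>=a)&(dx<a+4)
    if m.sum(): print(a,m.sum(),np.percentile(P[...,2][m],[10,50,90]).round(0),end='; ')
E
```

```text
60 350 [-1. -0.  1.]; 64 345 [-1. -0.  1.]; 68 346 [-1.  0.  1.]; 72 348 [-1.  0.  1.]; 76 344 [-1.  0.  1.]; 80 285 [-1. -0.  1.]; 84 256 [-1.  0.  1.]; 88 247 [-1.  0.  1.]; 92 219 [-1.  0.  1.]; 96 181 [-1.  0.  1.]; 100 324 [-0. 57. 63.]; 104 296 [-1.  1. 65.]; 108 1260 [ 1. 29. 46.]; 112 127 [-1. -0.  1.]; 132 23 [79. 80. 81.]; 136 25 [79. 80. 81.]; 140 31 [79. 80. 81.]; 144 29 [79. 80. 81.]; 148 32 [79. 80. 81.]; 152 32 [79. 80. 81.]; 156 34 [79. 80. 81.]; 160 35 [79. 80. 80.]; 164 41 [79. 80. 81.]; 168 25 [79. 80. 80.]; 
80 79 [-4. -0.  3.]; 84 79 [-3.  0.  4.]; 88 81 [-4.  0.  3.]; 92 78 [-3.  0.  3.]; 96 81 [-3.  0.  4.]; 100 118 [-3.  1. 64.]; 104 122 [-1. 61. 67.]; 108 101 [60. 68. 71.]; 112 89 [66. 68. 71.]; 116 84 [65. 68. 71.]; 120 67 [52. 55. 58.]; 124 47 [29. 54. 78.]; 128 175 [14. 76. 82.]; 132 106 [16. 80. 82.]; 136 87 [77. 81. 83.]; 140 92 [78. 80. 82.]; 144 90 [77. 80. 82.]; 148 94 [77. 80. 82.]; 152 88 [77. 80. 82.]; 156 94 [78. 80. 83.]; 160 91 [78. 80. 83.]; 164 92 [77. 80. 83.]; 168 87 [78. 80. 83.]; 172 88 [77. 80. 82.]; 176 93 [77. 80. 82.];
```

View pics/w4.png

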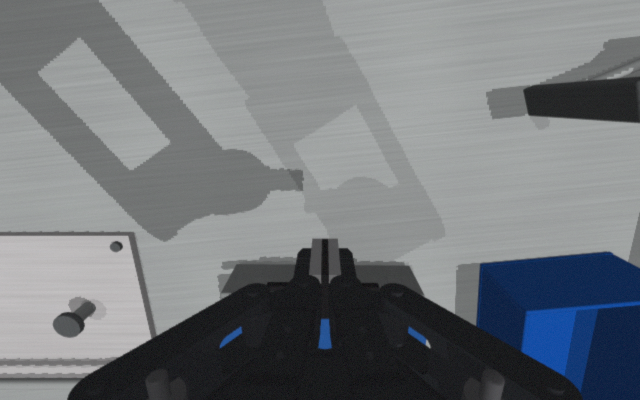

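Depth shows the front's back face about 8 mm short of the roof edge, where a shut drawer should overlap it by 5 mm. The drawer is therefore still about 13 mm open, at the start of the detent, and needs another push.

arm_command:
  steps:
    - [0, 0, 0, 0, 0, 5, -1]
    - [0, 0, 0, 0, 0, 5, -1]
    - [0, 0, 0, 0, 0, 5, -1]
    - [0, 0, 0, -4, 0, 0, -1]
    - [0, 0, 0, -4, 0, 0, -1]
    - [0, 0, 0, -1, 0, 0, -1]
    - [0, 0, 0, -0.5, 0, 0, -1]
    - [0, 0, 0, -0.5, 0, 0, -1]
    - [0, 0, 0, -0.4, 0, 0, -1]
    - [0, 0, 0, 0, 0, 0, -1]

```text
time_s: 24.75
position: [629.0, 365.4, 34.7]
orientation: [0.054, 0.999, -0.0, -0.001]
ft_force: [-2.0, -0.1, -2.0]
width: -0.2
grip_force: 1.0
```

arm_command:
  steps:
    - [0, 0, 0, -0.3, 0, 0, -1]
    - [0, 0, 0, -0.3, 0, 0, -1]
    - [0, 0, 0, 0, 0, 0, -1]

```text
time_s: 25.12
position: [631.9, 365.2, 34.8]
orientation: [0.053, 0.999, -0.001, -0.004]
ft_force: [-13.6, -1.0, 5.1]
width: -0.2
grip_force: 6.8
```

arm_command:
  steps:
    - [0, 0, 0, -0.3, 0, 0, -1]
    - [0, 0, 0, 0, 0, 0, -1]

```text
time_s: 25.38
position: [631.8, 365.1, 34.9]
orientation: [0.053, 0.999, -0.001, -0.007]
ft_force: [-22.7, -0.3, 11.2]
width: 0.2
grip_force: 11.2
```

Position is not advancing and the force is rising, so it is against its hard stop. I'll back off and check.

arm_command:
  steps:
    - [0, 0, 0, 1.5, 0, 0, -1]
    - [0, 0, 0, 4, 0, 0, -1]
    - [0, 0, 0, 0, 0, -5, -1]
    - [0, 0, 0, 0, 0, -5, -1]
    - [0, 0, 0, 0, 0, -5, 0]
    - [0, 0, 0, 4, 0, 0, 0]
    - [0, 0, 0, 4, 0, 0, 0]
    - [0, 0, 0, 0, 0, 0, 0]

```text
time_s: 26.38
position: [502.8, 379.8, 186.3]
orientation: [0.053, 0.999, 0.001, 0.001]
ft_force: [1.0, 0.1, -0.2]
width: 42.6
grip_force: 0.0
```

```bash
python3 - <<'E'
from h import *
o=np.array([526,377.]);ex=np.array([.994,-.108]);ey=np.array([.108,.994])
g=grab('top'); P=pts(g); q=P[...,:2]-o; dx=q@ex; dy=q@ey; ok=(g['depth']>0)&(abs(dy)<90)
for a in range(96,150,3):
    m=ok&(dx>=a)&(dx<a+3)
    if m.sum(): print(a,m.sum(),np.percentile(P[...,2][m],[10,50,90]).round(0),end='; ')
print()
H=hsv(g); np.savez('top4',**g)
red=((H[...,0]<8)|(H[...,0]>170))&(H[...,1]>120)
for c,s,m in blobs(red,3,(340,170,480,280)): print('red',c,s,ray(g,*c,8).round(1))
for c,s,m in blobs(H[...,2]<75,20,(340,170,450,280)): print('dark',c,s,ray(g,*c,66).round(1))
for c,s,m in blobs(yellow(g),100,(340,170,450,280)):
    v,u=np.nonzero(m); W=np.array([ray(g,a,b,16)[:2] for a,b in zip(u,v)])
    (cx,cy),(w,h),an=cv2.minAreaRect(W.astype(np.float32)); print('hook',cx,cy,w,h,an)
for c,s,m in blobs(H[...,2]<90,30,(255,145,340,175)): print('pin',c.round(1),ray(g,*c,48).round(1))
print(cur())
E
```

```text
96 60 [-3. -0.  3.]; 99 59 [-3.  0.  3.]; 102 60 [-3. -0.  3.]; 105 60 [-3. -1.  2.]; 108 79 [-3.  1. 64.]; 111 105 [-3.  3. 66.]; 114 96 [ 2. 62. 68.]; 117 71 [66. 68. 71.]; 120 63 [66. 68. 72.]; 123 67 [66. 68. 71.]; 126 82 [64. 71. 81.]; 129 75 [58. 79. 82.]; 132 73 [77. 80. 82.]; 135 68 [77. 80. 83.]; 138 66 [78. 80. 83.]; 141 69 [78. 80. 83.]; 144 65 [77. 80. 82.]; 147 72 [78. 80. 83.]; 
red [428.30769231 192.53846154] [424 192   9   2  13] [ 565.4 -397.8    8. ]
red [372.9 212.1] [370 211   8   3  10] [ 505.2 -235.4    8. ]
dark [433.56989247 225.79569892] [428 222  12   9  93] [ 469.7 -398.    66. ]
dark [381.94117647 245.45882353] [377 241  11  10  85] [ 412.7 -254.7   66. ]
hook 501.0843505859375 -405.0596923828125 153.4380340576172 58.70978927612305 6.359102725982666
hook 442.6349792480469 -253.04742431640625 154.40182495117188 57.115116119384766 10.125311851501465
pin [273.  156.1] [661.   56.9  48. ]
pin [321.3 161.9] [646.5 -81.5  48. ]
[504.61721074 379.57476972 186.28575916   3.03538026]
```

The front moved in 8–9 mm and now abuts the roof at a hard stop, so the drawer is home. Next is the first hook, with its block near (411,-257).

```bash
python3 - <<'E'
from h import *
plan([(411,-257,186,0.177)])
E
```

```text
cur [504.617 379.575 186.286   3.035]
  shift total [ 2.560e+00 -6.429e+01  3.000e-02] | n=12 rows of [ 0.21 -5.36  0.  ] | turn n=16 of 0.179
```

arm_command:
  steps:
    - [0, 0, 0, 0.2, -5, 0, 0]
    - [0, 0, 0, 0.2, -5, 0, 0]
    - [0, 0, 0, 0.2, -5, 0, 0]
    - [0, 0, 0, 0.2, -5, 0, 0]
    - [0, 0, 0, 0.2, -5, 0, 0]
    - [0, 0, 0, 0.2, -5, 0, 0]
    - [0, 0, 0, 0.2, -5, 0, 0]
    - [0, 0, 0, 0.2, -5, 0, 0]
    - [0, 0, 0, 0.2, -5, 0, 0]
    - [0, 0, 0, 0.2, -5, 0, 0]

```text
time_s: 27.68
position: [432.1, -119.3, 185.8]
orientation: [0.054, 0.999, -0.001, 0.001]
ft_force: [0.6, -0.1, 0.1]
width: 42.4
grip_force: 0.0
```

arm_command:
  steps:
    - [0, 0, 0, 0.2, -5, 0, 0]
    - [0, 0, 0, 0.2, -5, 0, 0]
    - [0, 0, 0, 0.2, -4.3, 0, 0]
    - [0, 0, 0.179, 0, 0, 0, 0]
    - [0, 0, 0.179, 0, 0, 0, 0]
    - [0, 0, 0.179, 0, 0, 0, 0]
    - [0, 0, 0.179, 0, 0, 0, 0]
    - [0, 0, 0.179, 0, 0, 0, 0]
    - [0, 0, 0.179, 0, 0, 0, 0]
    - [0, 0, 0.179, 0, 0, 0, 0]

```text
time_s: 28.92
position: [410.6, -259.6, 185.5]
orientation: [0.632, 0.775, -0.0, 0.001]
ft_force: [0.3, 0.2, 0.0]
width: 42.6
grip_force: 0.0
```

arm_command:
  steps:
    - [0, 0, 0.179, 0, 0, 0, 0.2]
    - [0, 0, 0.179, 0, 0, 0, 0.2]
    - [0, 0, 0.179, 0, 0, 0, 0.2]
    - [0, 0, 0.179, 0, 0, 0, 0.2]
    - [0, 0, 0.179, 0, 0, 0, 0.2]
    - [0, 0, 0.179, 0, 0, 0, 0.2]
    - [0, 0, 0.179, 0, 0, 0, 0.2]
    - [0, 0, 0.179, 0, 0, 0, 0.2]
    - [0, 0, 0.179, 0, 0, 0, 0.2]
    - [0, 0, 0, 0, 0, 0, 0.2]

```text
time_s: 30.18
position: [410.4, -259.2, 185.4]
orientation: [0.996, 0.085, 0.0, 0.001]
ft_force: [0.3, -0.4, -0.1]
width: 51.5
grip_force: 0.0
```

```bash
python3 - <<'E'
from h import *
f=grab('wrist'); save(f,'w5'); np.savez('w5',**f)
plan([(411,-257,186,.177)])
E
```

```text
cur [ 4.10254e+02 -2.58900e+02  1.85338e+02  1.73000e-01]
  shift total [ 0.11 -0.17 -0.07] | n=1 rows of [ 0.11 -0.17 -0.07] | turn n=1 of -0.004
```

View pics/w5.png

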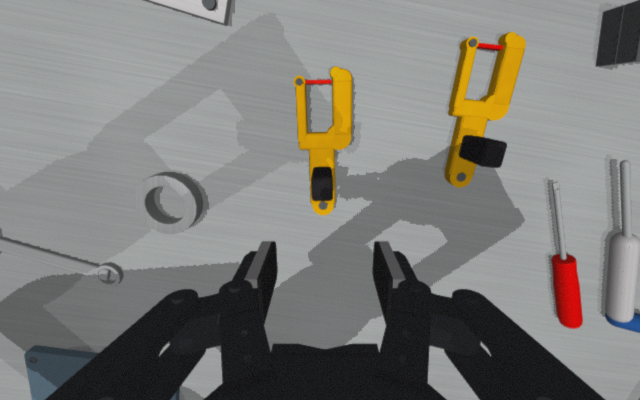

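The wrist view shows hook A with its block at (322,183) and latch at row 82. Hook B's block is at (484,152). I'll measure both from the depth.

```bash
cat >> h.py <<'E'
def hooks(f):
    P=pts(f); z=P[...,2]; H=hsv(f); d=f['depth']>0
    r=[]
    for c,s,m in blobs(yellow(f),300):
        W=P[m&d&(z>11)&(z<20)][:,:2]
        (cx,cy),(w,h),an=cv2.minAreaRect(W.astype(np.float32))
        a=np.deg2rad(an if w>h else an+90); a=(a+np.pi/2)%np.pi-np.pi/2
        near_=np.hypot(P[...,0]-cx,P[...,1]-cy)<60
        B=P[d&(z>62)&(z<70)&near_&(H[...,2]<80)][:,:2]
        print('hook c',round(cx,1),round(cy,1),'size',round(w,1),round(h,1),'yaw',round(a,3), 'block', B.mean(0).round(1) if len(B) else None, [np.round(x,2) for x in cv2.minAreaRect(B.astype(np.float32))] if len(B)>5 else '')
E
python3 - <<'E'
from h import *
hooks(dict(np.load('w5.npz')))
E
```

```text
hook c 501.4 -405.3 size 154.8 58.2 yaw 0.099 block [ 469.1 -402.1] [array([ 468.68, -403.24]), array([23.89, 19.91]), np.float64(5.32)]
hook c 443.6 -253.8 size 154.7 56.9 yaw 0.202 block [ 412.  -256.6] [array([ 411.31, -256.95]), array([23.05, 18.72]), np.float64(9.35)]
```

arm_command:
  steps:
    - [0, 0, 0, 0.15, -0.19, 5, 0.2]
    - [0, 0, 0, 0, 0, 5, 0.2]
    - [0, 0, 0, 0, 0, 3.6, 0.2]
    - [0, 0, 0, 0, 0, 2, 0.2]
    - [0, 0, 0, 0, 0, 0, -1]
    - [0, 0, 0, 0, 0, 0, -1]
    - [0, 0, 0, 0, 0, 0, -1]
    - [0, 0, 0, 0, 0, 0, -1]

```text
time_s: 31.22
position: [411.1, -255.8, 29.6]
orientation: [0.996, 0.085, 0.0, 0.0]
ft_force: [-0.2, -0.2, -2.1]
width: 19.3
grip_force: 60.4
```

```bash
python3 - <<'E'
from h import *
s=observe(); print(s['width'],s['grip_force'],s['ft_force'])
f=grab('wrist'); save(f,'w6')
# pin frames, hook approach: pin at hook (0,3). grip at hook (-55,0)
a=-.106; ex=np.array([np.cos(a),np.sin(a)]); ey=np.array([-ex[1],ex[0]])
for n,p in [('L',np.array([661.1,56.9])),('R',np.array([646.5,-81.7]))]:
    for back in (120,90,0): print(n,back,(p-ex*(55+back)-ey*3).round(1))
pl=np.array([661.1,56.9]); q=pl-ex*(55+120)-ey*3
plan([(*cur()[:2],140,a),(q[0],q[1],140,None)])
E
```

```text
19.298022904912415 60.389167070388794 [-0.2262165  -0.17246427 -2.13186286]
L 120 [486.8  72.4]
L 90 [516.6  69.3]
L 0 [606.1  59.7]
R 120 [472.2 -66.2]
R 90 [502.  -69.3]
R 0 [591.5 -78.9]
cur [ 4.1112e+02 -2.5579e+02  2.9623e+01  1.7000e-01]
  shift total [  0.     0.   -11.04] | n=3 rows of [ 0.    0.   -3.68] | turn n=2 of 0.138
  shift total [  4.05 -33.44  -0.  ] | n=7 rows of [ 0.58 -4.78 -0.  ]
```

arm_command:
  steps:
    - [0, 0, 0, 0, 0, -3, -1]
    - [0, 0, 0.138, 0, 0, -4, -1]
    - [0, 0, 0.138, 0, 0, -4, -1]
    - [0, 0, 0, 0.58, -4.78, 0, -1]
    - [0, 0, 0, 0.58, -4.78, 0, -1]
    - [0, 0, 0, 0.58, -4.78, 0, -1]
    - [0, 0, 0, 0.58, -4.78, 0, -1]
    - [0, 0, 0, 0.58, -4.78, 0, -1]
    - [0, 0, 0, 0.58, -4.78, 0, -1]
    - [0, 0, 0, 0.58, -4.78, 0, -1]

```text
time_s: 32.52
position: [486.6, 74.6, 139.2]
orientation: [0.999, -0.053, 0.0, -0.0]
ft_force: [0.3, -0.6, -3.1]
width: 19.1
grip_force: 60.5
```

arm_command:
  steps:
    - [0, 0, 0, 0, 0, 0, -1]
    - [0, 0, 0, 0, 0, 0, -1]

```text
time_s: 32.78
position: [486.2, 72.9, 138.9]
orientation: [0.999, -0.052, -0.0, 0.0]
ft_force: [0.1, -0.6, -2.8]
width: 19.3
grip_force: 61.0
```

```bash
python3 - <<'E'
from h import *
f=grab('wrist'); save(f,'w7'); np.savez('w7',**f); print(observe()['width'])
plan([(486.8,72.4,44,None)])
P=pts(f);H=hsv(f); d=f['depth']>0
for p in [(661.1,56.9),(646.5,-81.7)]:
    m=d&(np.hypot(P[...,0]-p[0],P[...,1]-p[1])<30)&(P[...,2]>45)&(P[...,2]<54)
    W=P[m]; print('head',len(W),W.mean(0).round(1), cv2.minEnclosingCircle(W[:,:2].astype(np.float32)))
m=d&yellow(f); W=P[m]; c=cur(); k=np.array([[np.cos(c[3]),np.sin(c[3])],[-np.sin(c[3]),np.cos(c[3])]])
L=(W[:,:2]-c[:2])@k.T; g=W[:,2]>90; L=L[g]; zz=W[g,2]
print('hook z by x:',[(a,np.median(zz[(L[:,0]>a)&(L[:,0]<a+10)]).round(1)) for a in range(20,110,20) if ((L[:,0]>a)&(L[:,0]<a+10)).sum()>5])
e=(zz>np.median(zz)-6); s=(L[:,0]>60)&(L[:,0]<90)&e; y=np.sort(L[s,1]); gap=np.diff(y); i=gap.argmax(); print('throat y edges',y[0],y[i],y[i+1],y[-1],'xmax',L[e,0].max())
E
```

```text
19.38396863715556
cur [ 4.86322e+02  7.23030e+01  1.38876e+02 -1.06000e-01]
  shift total [ 0.05 -0.01  9.49] | n=2 rows of [ 0.02 -0.01  4.74]
head 0 [nan nan nan] ((0.0, 0.0), 0.0)
head 0 [nan nan nan] ((0.0, 0.0), 0.0)
hook z by x: [(20, np.float64(125.1)), (40, np.float64(124.9)), (60, np.float64(125.0)), (80, np.float64(124.9)), (100, np.float64(124.1))]
throat y edges -31.08364694175524 -10.90901985185676 15.710473886233794 25.969559805566302 xmax 109.87891313657336<stdin>:7: RuntimeWarning: Mean of empty slice.
  ret = um.true_divide(
```

View pics/w7.png

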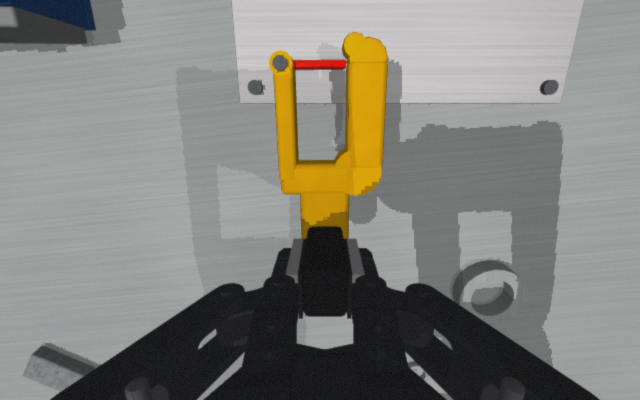

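The wrist view shows hook A flat in the grip with its latch at row 64. The sled's front edge is level at row 103, with corners at about (240,103) and (560,103). I'll check the pin positions against those corners.

```bash
python3 - <<'E'
from h import *
f=dict(np.load('w7.npz')); g=cv2.cvtColor(f['color'],cv2.COLOR_RGB2GRAY).astype(int)
print([int(x) for x in g[97,228:250]],[int(x) for x in g[97,550:572]]); print([int(x) for x in g[95:112,450]])
A=ray(f,240,103,12);B=ray(f,561,103,12); print(A,B,np.linalg.norm(A-B)); d=(B-A)[:2]/np.linalg.norm((B-A)[:2]); n=np.array([-d[1],d[0]]); print('yaw',np.arctan2(n[1],n[0]))
m=(A+B)[:2]/2+n*100; print('pins',m-d*70,m+d*70)
E
```

```text
[143, 144, 143, 144, 142, 142, 143, 142, 143, 141, 139, 138, 172, 177, 177, 178, 178, 179, 178, 178, 178, 178] [182, 182, 182, 180, 181, 181, 180, 181, 179, 181, 178, 161, 162, 161, 164, 163, 162, 164, 162, 163, 161, 162]
[194, 195, 194, 195, 191, 192, 191, 182, 144, 158, 160, 164, 165, 165, 163, 162, 161]
[570.21829481 137.84787348  12.        ] [ 540.84383669 -140.71007073   12.        ] 280.10245816863716
yaw -0.10506358617360215
pins [662.32058372  57.69587367] [647.63872707 -81.53215183]
```

arm_command:
  steps:
    - [0, 0, 0, 0, 0, 5, -1]
    - [0, 0, 0, 0, 0, 4.4, -1]
    - [0, 0, 0, 0, 0, 0, -1]
    - [0, 0, 0, 2.5, 0, 0, -1]
    - [0, 0, 0, 2.5, 0, 0, -1]
    - [0, 0, 0, 1, 0, 0, -1]
    - [0, 0, 0, 1, 0, 0, -1]
    - [0, 0, 0, 1, 0, 0, -1]
    - [0, 0, 0, 0, 0, 0, -1]

```text
time_s: 33.95
position: [565.3, 65.2, 44.5]
orientation: [0.999, -0.053, -0.001, -0.001]
ft_force: [-2.1, 4.0, -4.1]
width: 19.2
grip_force: 60.9
```

```bash
python3 - <<'E'
from h import *
print(observe()['ft_force'],observe()['width'])
f=grab('wrist'); save(f,'w8'); print(cur())
E
```

```text
[-2.06351639  4.01029789 -4.12914451] 19.20397710181456
[ 5.65156458e+02  6.52729218e+01  4.44773567e+01 -1.05736691e-01]
```

View pics/w8.png

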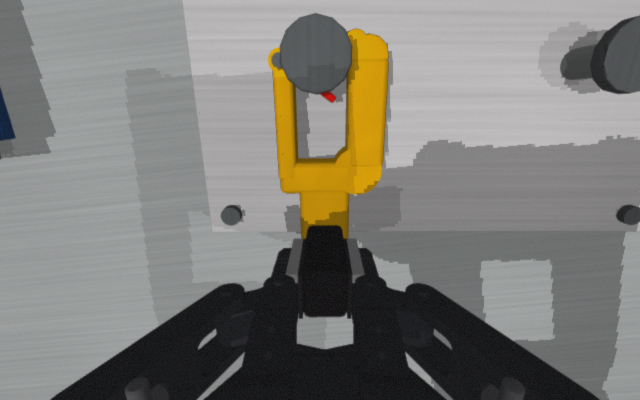

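The pin head at (316,52) sits over the mouth, and the red latch is swinging inward at (327,96). I'll continue the push.

arm_command:
  steps:
    - [0, 0, 0, 1, 0, 0, -1]
    - [0, 0, 0, 1, 0, 0, -1]
    - [0, 0, 0, 1, 0, 0, -1]
    - [0, 0, 0, 0.5, 0, 0, -1]
    - [0, 0, 0, 0.3, 0, 0, -1]
    - [0, 0, 0, 0, 0, 0, -1]

```text
time_s: 34.75
position: [604.6, 60.0, 45.2]
orientation: [0.999, -0.053, 0.0, 0.0]
ft_force: [-1.0, 0.1, -3.8]
width: 19.5
grip_force: 61.0
```

```bash
cat >> h.py <<'E'
def redtool(f,hz):
    H=hsv(f); red=((H[...,0]<8)|(H[...,0]>170))&(H[...,1]>120)
    c=cur(); 
    for b,s,m in blobs(red,4):
        v,u=np.nonzero(m); W=np.array([ray(f,a,bb,hz)[:2] for a,bb in zip(u,v)])-c[:2]
        L=np.c_[W@[np.cos(c[3]),np.sin(c[3])],W@[-np.sin(c[3]),np.cos(c[3])]]
        print('red px',b.round(0),s[4],'in hook frame x',L[:,0].min().round(1)-55,L[:,0].max().round(1)-55,'y',L[:,1].min().round(1),L[:,1].max().round(1))
E
python3 - <<'E'
from h import *
print(observe()['ft_force'],observe()['width'],cur())
redtool(grab('wrist'),26)
E
```

```text
[-0.96544405  0.09238523 -3.82094654] 19.468303313094033 [ 6.04573918e+02  5.99928383e+01  4.51775852e+01 -1.06570451e-01]
red px [320.  61.] 483 in hook frame x 40.5 44.599999999999994 y -11.7 15.1
```

The latch lies straight across the mouth at x≈42 and behind the pin, so it is shut. I'll lower it 3 mm, release and retreat up.

arm_command:
  steps:
    - [0, 0, 0, 0, 0, 0.3, -1]
    - [0, 0, 0, 0, 0, 0, -0.2]
    - [0, 0, 0, 0, 0, 0, -0.2]
    - [0, 0, 0, 0, 0, 0, -0.2]
    - [0, 0, 0, 0, 0, -3, -0.2]
    - [0, 0, 0, 0, 0, -5, -0.2]
    - [0, 0, 0, 0, 0, -5, 0.2]
    - [0, 0, 0, 0, 0, 0, 0.2]

```text
time_s: 35.8
position: [607.1, 60.3, 177.3]
orientation: [0.999, -0.053, 0.005, 0.0]
ft_force: [0.0, 0.5, 0.5]
width: 51.4
grip_force: 0.0
```

```bash
python3 - <<'E'
from h import *
f=grab('wrist'); redtool(f,26); c=cur(); print(c)
P=pts(f); d=f['depth']>0; W=P[d&yellow(f)]; W=W[W[:,0]<700]; print('yellow z pct',np.percentile(W[:,2],[5,25,50,75,95]).round(1))
plan([(c[0],c[1],175,0.1),(468.7,-403.3,175,None)])
g=grab('top'); hooks(g)
E
```

```text
red px [324.  86.] 110 in hook frame x 39.3 41.900000000000006 y -11.9 13.5
[ 6.05420742e+02  6.03650277e+01  1.74502869e+02 -1.06074710e-01]
yellow z pct [26.4 27.3 27.9 28.5 29.4]
cur [ 6.05421e+02  6.03650e+01  1.74503e+02 -1.06000e-01]
  shift total [ 0.   -0.   -0.05] | n=1 rows of [ 0.   -0.   -0.05] | turn n=2 of -0.103
  shift total [-18.23  44.77  -0.  ] | n=9 rows of [-2.03  4.97 -0.  ]
hook c 0.0 0.0 size 0.0 0.0 yaw -1.571 block None 
hook c 502.1 -404.7 size 151.3 55.9 yaw 0.092 block [ 468.2 -403.3] [array([ 468.25, -404.06]), array([22.  , 19.87]), np.float64(11.98)]
```

arm_command:
  steps:
    - [0, 0, -0.103, -2.5, 0, 0, 0.2]
    - [0, 0, -0.103, 0, 0, 0, 0.2]
    - [0, 0, 0, -1.75, 4.97, 0, 0.2]
    - [0, 0, 0, -1.75, 4.97, 0, 0.2]
    - [0, 0, 0, -1.75, 4.97, 0, 0.2]
    - [0, 0, 0, -1.75, 4.97, 0, 0.2]
    - [0, 0, 0, -1.75, 4.97, 0, 0.2]
    - [0, 0, 0, -1.75, 4.97, 0, 0.2]
    - [0, 0, 0, -1.75, 4.97, 0, 0.2]
    - [0, 0, 0, -1.75, 4.97, 0, 0.2]

```text
time_s: 37.15
position: [478.1, -347.3, 169.9]
orientation: [0.999, 0.05, -0.001, -0.001]
ft_force: [0.0, -0.3, -0.1]
width: 50.8
grip_force: 0.0
```

arm_command:
  steps:
    - [0, 0, 0, -1.75, 4.97, 0, 0.2]
    - [0, 0, 0, 0, 0, 0, 0.2]
    - [0, 0, 0, 0, 0, 0, 0.2]

```text
time_s: 37.52
position: [466.3, -396.6, 170.1]
orientation: [0.999, 0.049, -0.001, -0.002]
ft_force: [0.2, -1.0, 0.8]
width: 51.4
grip_force: 0.0
```

```bash
python3 - <<'E'
from h import *
f=grab('wrist'); hooks(f); plan([(468.6,-403.3,29,None)])
E
```

```text
hook c 501.9 -405.9 size 154.8 57.7 yaw 0.096 block [ 470.1 -403.8] [array([ 469.39, -404.13]), array([22.79, 18.71]), np.float64(5.63)]
cur [ 4.66753e+02 -3.96146e+02  1.70605e+02  1.00000e-01]
  shift total [ 0.11  0.73 14.16] | n=3 rows of [0.04 0.24 4.72]
```

arm_command:
  steps:
    - [0, 0, 0, 0.19, 0.81, 5, 0.2]
    - [0, 0, 0, 0, 0, 5, 0.2]
    - [0, 0, 0, 0, 0, 3.2, 0.2]
    - [0, 0, 0, 0, 0, 1, 0.2]
    - [0, 0, 0, 0, 0, 0, -1]
    - [0, 0, 0, 0, 0, 0, -1]
    - [0, 0, 0, 0, 0, 0, -1]
    - [0, 0, 0, 0, 0, 0, -1]

```text
time_s: 38.58
position: [470.7, -405.9, 31.6]
orientation: [0.999, 0.05, 0.001, 0.001]
ft_force: [2.0, 3.5, 6.4]
width: 19.4
grip_force: 63.3
```

```bash
python3 - <<'E'
from h import *
print(observe()['width'],observe()['grip_force'])
plan([(*cur()[:2],140,-.105),(472,-66.4,140,None)])
E
```

```text
19.353437073578753 63.28333139419556
cur [ 4.70698e+02 -4.05880e+02  3.16200e+01  1.00000e-01]
  shift total [  0.     0.   -10.84] | n=2 rows of [ 0.    0.   -5.42] | turn n=2 of 0.102
  shift total [ -3.43 -33.77  -0.  ] | n=7 rows of [-0.49 -4.82 -0.  ]
```

arm_command:
  steps:
    - [0, 0, 0, 0, 0, -3, -1]
    - [0, 0, 0.102, 0, 0, -4, -1]
    - [0, 0, 0.102, 0, 0, -4, -1]
    - [0, 0, 0, -0.49, -4.82, 0, -1]
    - [0, 0, 0, -0.49, -4.82, 0, -1]
    - [0, 0, 0, -0.49, -4.82, 0, -1]
    - [0, 0, 0, -0.49, -4.82, 0, -1]
    - [0, 0, 0, -0.49, -4.82, 0, -1]
    - [0, 0, 0, -0.49, -4.82, 0, -1]
    - [0, 0, 0, -0.49, -4.82, 0, -1]

```text
time_s: 39.83
position: [470.2, -65.2, 139.9]
orientation: [0.999, -0.052, -0.0, 0.0]
ft_force: [0.5, 0.1, -3.7]
width: 19.4
grip_force: 61.9
```

arm_command:
  steps:
    - [0, 0, 0, 0, 0, 0, -1]
    - [0, 0, 0, 0, 0, 0, -1]

```text
time_s: 40.08
position: [470.8, -66.8, 140.1]
orientation: [0.999, -0.052, 0.0, 0.0]
ft_force: [-0.2, 0.1, -4.4]
width: 19.1
grip_force: 61.9
```

```bash
python3 - <<'E'
from h import *
f=grab('wrist'); save(f,'w9'); np.savez('w9',**f); redtool(f,119)
P=pts(f); d=f['depth']>0
m=d&yellow(f); W=P[m]; c=cur(); k=np.array([[np.cos(c[3]),np.sin(c[3])],[-np.sin(c[3]),np.cos(c[3])]])
L=(W[:,:2]-c[:2])@k.T; g=W[:,2]>90; L=L[g]; zz=W[g,2]
print([(a,np.median(zz[(L[:,0]>a)&(L[:,0]<a+10)]).round(1)) for a in range(20,110,20)])
e=(zz>np.median(zz)-6); s=(L[:,0]>60)&(L[:,0]<90)&e; y=np.sort(L[s,1]); gap=np.diff(y); i=gap.argmax(); print('throat y edges',y[0],y[i],y[i+1],y[-1],'xmax',L[e,0].max())
print(c,'pin in tool',k@(np.array([647.4,-81.6])-c[:2]))
E
```

```text
red px [323.  66.] 474 in hook frame x 37.8 42.0 y -11.7 14.9
[(20, np.float64(124.4)), (40, np.float64(124.3)), (60, np.float64(124.5)), (80, np.float64(124.5)), (100, np.float64(123.7))]
throat y edges -32.299109157977284 -11.9752363585271 14.695747749359708 24.835036758128698 xmax 108.773397308427
[ 4.70919935e+02 -6.73778536e+01  1.40068735e+02 -1.04486061e-01] pin in tool [177.00090812   4.26158995]
```

arm_command:
  steps:
    - [0, 0, 0, 0, -0.12, 5, -1]
    - [0, 0, 0, 0, 0, 4.3, -1]
    - [0, 0, 0, 0, 0, 0, -1]
    - [0, 0, 0, 2.5, 0, 0, -1]
    - [0, 0, 0, 2.5, 0, 0, -1]
    - [0, 0, 0, 1.1, 0, 0, -1]
    - [0, 0, 0, 1.1, 0, 0, -1]
    - [0, 0, 0, 1, 0, 0, -1]
    - [0, 0, 0, 0, 0, 0, -1]

```text
time_s: 41.25
position: [551.6, -72.9, 46.4]
orientation: [0.999, -0.052, -0.001, -0.001]
ft_force: [-2.7, 3.2, -3.4]
width: 19.2
grip_force: 61.7
```

```bash
python3 - <<'E'
from h import *
print(observe()['ft_force'],observe()['width'],cur())
f=grab('wrist'); redtool(f,26)
E
```

```text
[-2.71392696  3.23366246 -3.38729358] 19.245365318930798 [ 5.51593368e+02 -7.28613309e+01  4.64410621e+01 -1.03806767e-01]
red px [332.  97.] 76 in hook frame x 23.400000000000006 27.299999999999997 y -6.9 -0.6
```

The forces match the first hook and the latch is swinging inward. I'll continue the push.

arm_command:
  steps:
    - [0, 0, 0, 1, 0, 0, -1]
    - [0, 0, 0, 1, 0, 0, -1]
    - [0, 0, 0, 1, 0, 0, -1]
    - [0, 0, 0, 0.5, 0, 0, -1]
    - [0, 0, 0, 0.4, 0, 0, -1]
    - [0, 0, 0, 0, 0, 0, -1]

```text
time_s: 42.05
position: [591.9, -78.3, 47.2]
orientation: [0.999, -0.052, 0.001, 0.0]
ft_force: [-0.1, 0.1, -3.7]
width: 19.3
grip_force: 61.8
```

```bash
python3 - <<'E'
from h import *
print(observe()['ft_force'],observe()['width'],cur())
f=grab('wrist'); redtool(f,26)
E
```

```text
[-0.09683496  0.12105575 -3.68180192] 19.33082354246322 [ 5.91888239e+02 -7.83202391e+01  4.72442395e+01 -1.04462197e-01]
red px [321.  64.] 480 in hook frame x 39.900000000000006 44.099999999999994 y -12.4 14.6
red px [53. 67.] 440 in hook frame x 38.5 42.2 y 126.2 151.9
```

Both latches are shut. I'll release this hook and retreat.

arm_command:
  steps:
    - [0, 0, 0, 0, 0, 0.3, -1]
    - [0, 0, 0, 0, 0, 0, -0.2]
    - [0, 0, 0, 0, 0, 0, -0.2]
    - [0, 0, 0, 0, 0, 0, -0.2]
    - [0, 0, 0, 0, 0, -3, -0.2]
    - [0, 0, 0, 0, 0, -5, -0.2]
    - [0, 0, 0, 0, 0, -5, -0.2]
    - [0, 0, 0, -5, 0, -3, -0.2]
    - [0, 0, 0, -5, 0, 0, -0.2]
    - [0, 0, 0, 0, 0, 0, -0.2]

```text
time_s: 43.35
position: [488.3, -66.4, 204.3]
orientation: [0.999, -0.052, -0.001, -0.0]
ft_force: [0.4, -0.3, 0.1]
width: 33.6
grip_force: 0.0
```

```bash
python3 - <<'E'
from h import *
f=grab('wrist'); P=pts(f); d=f['depth']>0
for c,s,m in blobs(yellow(f),300): print(c.round(),np.percentile(P[m&d][:,2],[5,50,95]).round(1))
redtool(f,20); print(cur(),observe()['ft_force'])
g=grab('top'); P=pts(g); o=np.array([526,377.]);ex=np.array([.994,-.108]);ey=np.array([.108,.994]); q=P[...,:2]-o; dx=q@ex; dy=q@ey
m=(g['depth']>0)&(abs(dy)<90)&(abs(P[...,2]-68)<3); print('front',np.percentile(dx[m],[5,95]))
s=grab('scene'); cv2.imwrite('pics/fin.png',np.hstack([f['color'][:300,:400],s['color'][130:400,150:550].repeat(1,0)][0:1]+[cv2.resize(s['color'][100:400,150:550],(400,300))])[:,:,::-1])
E
```

```text
[193.  52.] [19.  27.8 29.4]
[329.  49.] [26.3 27.8 29.8]
[ 69. 367.] [ 7.  15.4 20. ]
[ 4.90581327e+02 -6.71109133e+01  2.04602027e+02 -1.04545794e-01] [ 0.99241182 -0.48502043  0.68748755]
front [111.59655649 127.05112726]
```

View pics/fin.png

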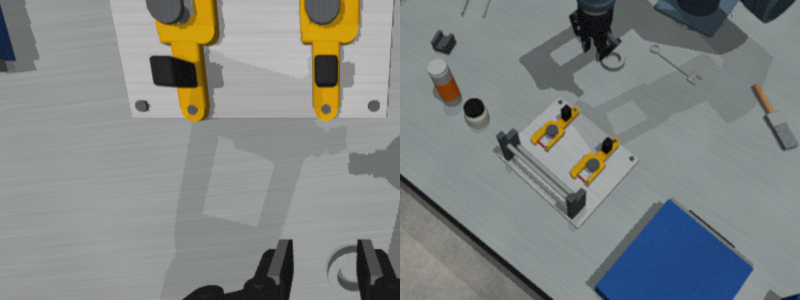

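The final view shows both hooks flat on the plate with the pins in their throats, and the drawer is shut. Before handing in, I'll check for any bolt the arm may have hidden earlier.

```bash
python3 - <<'E'
from h import *
for n in ('top','scene'):
    g=grab(n); print(n)
    for c,s,m in blobs(yellow(g),8): print(c.round(),s[2:],ray(g,*c,10).round(0))
E
```

```text
top
[638.  71.] [  4 130 376] [  934. -1014.    10.]
[572.  39.] [ 19  33 264] [1029. -821.   10.]
[277. 165.] [ 21  52 397] [639.  49.  10.]
[270. 148.] [ 4 12 30] [692.  73.  10.]
[323. 168.] [ 21  51 435] [632. -88.  10.]
[602. 149.] [ 37   5 117] [ 702. -905.   10.]
[601. 193.] [1 9 9] [ 572. -902.   10.]
[601. 204.] [ 1 10 10] [ 541. -901.   10.]
[180. 308.] [26 23 79] [217. 325.  10.]
[630. 320.] [13  1 13] [ 205. -981.   10.]
[603. 355.] [ 1 11 11] [ 104. -902.   10.]
scene
[170.   1.] [ 6  4 12] [  166. -1100.    10.]
[186.   2.] [18  6 45] [  133. -1048.    10.]
[197.  20.] [ 46  34 471] [ 187. -934.   10.]
[213.   1.] [ 8  5 15] [  70. -963.   10.]
[28.  5.] [11  6 22] [  499. -1527.    10.]
[165.   7.] [ 9  9 20] [  201. -1090.    10.]
[21.  9.] [ 6  5 11] [  529. -1524.    10.]
[ 6. 16.] [ 9  8 16] [  585. -1534.    10.]
[189.  15.] [4 6 8] [ 179. -980.   10.]
[11. 17.] [ 9  6 19] [  579. -1515.    10.]
[74. 22.] [5 4 9] [  457. -1299.    10.]
[84. 27.] [ 7  9 22] [  454. -1243.    10.]
[66. 27.] [ 8  5 12] [  494. -1295.    10.]
[78. 30.] [10 14 33] [  478. -1250.    10.
[... 717 characters left out ...]
1.] [ 6  8 11] [ 482. -974.   10.]
[16. 66.] [ 7  8 15] [  722. -1263.    10.]
[28. 76.] [19 14 55] [  726. -1189.    10.]
[113.  71.] [5 4 8] [ 544. -974.   10.]
[ 88. 100.] [ 64  45 805] [ 678. -936.   10.]
[ 33. 206.] [  104   220 10887] [1019. -736.   10.]
[36. 85.] [ 7  6 12] [  735. -1130.    10.]
[45. 87.] [ 8  6 21] [  723. -1102.    10.]
[39. 94.] [ 7 10 16] [  754. -1087.    10.]
[56. 95.] [ 4  8 11] [  724. -1041.    10.]
[ 59. 100.] [ 5  5 10] [  733. -1010.    10.]
[ 64. 122.] [10 10 29] [ 781. -922.   10.]
[199. 191.] [ 20  21 196] [ 713. -400.   10.]
[513. 198.] [ 19  27 168] [220. 320.  10.]
[305. 228.] [ 48  45 526] [631. -87.  10.]
[344. 261.] [ 50  49 586] [646.  51.  10.]
```

No loose bolts remain on the tray.

```bash
python3 -c "
from cell import ticket
print(ticket.close_job())"
```

```text
the job is handed in; nothing more can be done
None
```

The job is handed in at about 44 s of the 210 s allowed, with no verdict shown: the four bolts are in the drawer, which is pushed to its stop, and both hooks lie flat on their pins with the latches shut.

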